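Open the stall's cash drawer through its emergency slot

TASK

The flip-top cash drawer has no power and its key is lost. Take the slim driver from the rack, push its shank through the slot in the drawer's end section and feel gently, without forcing anything, for the hidden latch tab; press the tab until the lid springs up. Then put the slim driver back upright in the rack hole it came from and swing the lid fully open, leaving the stout driver, the tin, the bottle and the camera where they are.

Things in the scene. Friction and masses are not known exactly. Their poses are not given: they have to be found in the camera images.
- drawer: Flip-top cash drawer, grey steel, fixed to the table, 175 (x) x 410 (y) x 100 (z) mm. Origin: centre of its underside; z up. The lid covers y = -63 to +205 mm; the end section, y = -205 to -65 mm, has a fixed flat top with the slot and, 70 mm farther in x, a lock barrel 4 mm proud. Pushed on with over 25 N by the driver, its top, bracket or tab would bend: damage.
- slot (a point): Centre of the emergency slot's mouth in the end section's top, 4 mm thick (drawer frame: x -25, y -135, z 100 mm; axes as the drawer's). The slot is 10 mm wide (x) and 52 mm long (y), and dark inside. The latch tab, 12 mm long (y), lies below it with its top 32 mm down, its middle anywhere up to 17 mm either way in y from the slot's middle; it is not measured.
- bracket (a point): Point 33 mm below the slot's middle, at the top of a rigid, flat bracket that runs under the whole slot and has one notch, 14 mm long (y), for the tab. The bracket does not give at all. The tab springs: 1 to 2 N at first, 7 to 8 N some 9 mm down, where the latch lets go; solid stop after 13 mm (about 11 N). So the tip must go some 8 mm below this point, which only works in the notch.
- lid (a joint): Angle of the drawer's lid, rad: 0 shut and latched, grows as it opens, 1.75 at its stop. When the latch lets go a spring lifts it to about 0.8 within about a second; from there it must be swung by hand (about 2 N at the lip) and a stiff hinge keeps it where it is left.
- lid_hinge (a point): Middle of the lid's hinge line, which runs along the drawer's y at the edge away from the robot (drawer frame: x 83, y 71, z 98.5 mm). The lid is a flat steel plate 3 mm thick and 268 mm wide (y) that reaches 167 mm from the hinge.
- lid_lip (a point): Middle of the outer edge of the lid's lip, a tongue 90 mm wide (y) and 4 mm thick that continues the lid's front edge; 180 mm from the hinge, level with it when shut. It moves with the lid.
- rack: Wooden tool rack, fixed: a board 190 (x) x 70 (y) x 10 mm on two end panels, its top at 100 mm. Origin: centre of its underside at table height. Two upright through holes, 13 mm across, at x = -45 and +45 mm.
- slim_handle (a point): Centre of the slim driver's handle. The driver stands upright, tip down, in one of the rack holes, its handle resting on the board. Round wooden handle 22 mm across and 80 mm long (with a rounded butt of 9 mm on top) with a round steel shank 6 mm across and 80 mm long; its z runs from the tip to the butt. 80 g.
- slim_tip (a point): Flat end of the slim driver's shank, on its axis, 120 mm below the handle's centre.
- stout_handle (a point): Centre of the stout driver's handle: round, 32 mm across and 60 mm long, with a shank 10 mm across that does not suit the slot. It stands in the other rack hole and stays there.
- tin: Open blue tin of coins, 110 x 80 x 45 mm, on the table. Bystander. Origin: centre of its underside.
- flask: Green glass bottle, 68 mm across and 240 mm tall, on the table. Bystander. Origin: centre of its underside.
- camera: Black and silver camera, 45 x 120 x 84 mm, on the table. Bystander. Origin: centre of its underside.
Not all that is in view belongs to the job. What is shaped like the part that bears slim_handle but green or purple is not meant.

How it is judged (in metres and radians):
On the way:
1. the lid has sprung up while the slim driver's shank is in the slot (value of joint lid above 0.06 rad and z of slim_tip in the frame of slot between -0.06 and -0.02 m and horizontal distance between slim_tip and slot below 0.03 m), for 0.05 s.
At the end, for the whole second after the job is handed in: The lid stands open at more than 1.4 rad (80 degrees), at rest; the slim driver stands upright (within 7 degrees) and at rest in the rack hole it came from, its handle within 12 mm of where it was (value of joint lid above 1.4 rad and velocity of joint lid between -0.05 and 0.05 rad/s and distance of slim_handle from where it was at the start of the episode below 0.012 m and angle between slim_handle's own z axis and vertical below 0.12 rad and linear speed of slim below 0.02 m/s); the robot touches nothing.
It fails at once if the slim driver presses on the drawer or anything in it with more than 25 N (contact force between slim and drawer above 25 N).
It fails at once if the stout driver is moved (distance of stout_handle from where it was at the start of the episode above 0.02 m).
It fails at once if the tin is moved (distance of tin from where it was at the start of the episode above 0.02 m).
It fails at once if the bottle is moved (distance of flask from where it was at the start of the episode above 0.02 m).
It fails at once if the camera is moved (distance of camera from where it was at the start of the episode above 0.02 m).
It also fails if it takes over 72 s, if anything falls off the work surface, if the arm or the gripper's body presses on something with over 40 N, if the wrist force passes 120 N, or if a joint passes its speed limit or range.

ROBOT

A 7-joint arm with a two-finger parallel gripper is mounted at the origin on the work surface. World frame = base frame: x ahead of the robot, y to its left, z up, the work surface at z = 0. Lengths are in mm, angles in rad, forces in N, time in s.
With the tool pointing down it reaches from about 400 to 875 mm from the base axis. Payload 4.4 kg.
Tool frame: the origin (TCP) lies at the very end of the fingers, on their centre line; the grasp point (between the pads) lies 19 mm behind it; z points along the fingers, x is the direction in which the jaws open and shut, and the axes are right-handed (so a half turn about z gives the same grasp; the last joint's range is limited). The gripper opens to 85 mm and grips with 20 to 120 N. Pads are 22 mm wide; open, the fingers measure 114 mm over their backs; the gripper's body (76 mm by 85 mm) begins 54 mm behind the grasp point. The pads swing forward as they close: fully open they stand 13 mm farther back than shut.
Start: joints at [-1.383, 0.628, 0.038, 1.517, -0.027, 0.996, -0.02], TCP at [163.179, 629.198, 231.313] pointing down, gripper open.
Joint ranges: [-3.06, 3.06], [-0.37, 2.12], [-1.25, 1.32], [0.18, 2.47], [-1.1, 4.24], [0.23, 1.98], [-2.94, 2.94]. Speed limits (rad/s): [2.57, 2.57, 3.14, 3.14, 3.14, 3.14, 3.14].

INTERFACE

Orientations are given as [roll, pitch, yaw] about the fixed x, y, z axes, in that order (R = Rz(yaw) Ry(pitch) Rx(roll)).
In Python, from cell import * gives the robot as it stands. The module is installed in compiled form; this text tells all that it offers.
- The arm moves only by the tool play_rows, never from a script. Its argument "targets" is a list of rows, each an object with "slide": the shift along the tool's x, y, z in mm, a list of three; "turn": the turn, a rotation vector about the tool's x, y, z in degrees, a list of three; "hand": the finger opening in mm, from 0 to 85.4. A call has 1 to 5 rows; each row shifts and turns the commanded pose from where the row before left it, along the tool's axes as they then stand; what a row does not reach is not made up. A row lasts 1/8 s, in which the tool goes at most 62.5 mm and 10.7 degrees, less where a joint would pass 70% of its speed; a pose out of reach is approached as far as the arm can. A call is refused whole if a number of a shift passes 62.5 or a number of a turn 10.7, either way. A call with a gripper value outside its range is refused whole. The fingers move at their own pace and stop on an object; the grip force is fixed at half the most. Time passes only in rows, so rows that do not move let the fingers close. It gives the time, the measured TCP pose, the force and the opening at its end, in the units of the state.
- read_state(): the state, without advancing time (a new reading comes with each control period).
- get_image(name): name is "scene" or "side" or "wrist"; returns (picture, depth): 400x640x3 uint8, blue, green, red; 400x640 float32, mm along the optical axis (not along the pixel's ray), 0 where there is no reading.
- calibration(name): a dict with "K" (3x3 intrinsics, pixels), "R" (3x3) and "t" (3): a world point X has camera coordinates R X + t. Camera axes: x right, y down, z forward; pixel columns grow to the right and rows downward; lengths in mm; the calibration is good to about 2 mm. A picture is of the moment at which its call begins: read the wrist's pose just before it. calibration takes no time and is no camera call; for the wrist camera it gives the pose at the moment of the call.
- finish_job(): hands the job in, once; it reports no verdict.
The state is a dict: "clock": time; "qpos": joint angles; "qd": joint speeds; "tau": joint torques, N m; "eef_pos": TCP position; "tool_rot": TCP orientation; "force": force on the tool from outside, world axes, zero at the start; "torque": the same for the moment, N m; "width": finger opening in mm.
Only numpy, scipy, OpenCV 4.12 (cv2) and the standard library are available. Lean on these libraries where they do the work, as an engineer would, in place of code of your own. Each camera call takes 0.05 s, during which the arm holds its last target.

## Working session

There is one attempt and no reset: what is moved stays moved. The work goes in short steps, Python scripts to look and compute and a tool call to move; the robot and the scene stay as the last step left them, time stands still between calls to the robot, and variables do not carry over. Pictures are saved under pics/ and viewed, and the job is handed in when it is done.

Besides the shell and the picture viewer there is one more tool, called after "Request:" as a command line: name --argument value ..., lists and objects as JSON in quotes. play_rows: Moves the arm, as the interface text tells. Its arguments: {"type":"object","properties":{"targets":{"type":"array"}},"required":["targets"]}

```bash
mkdir -p pics; cat > h.py <<'E'
from cell import *
import numpy as np, cv2
from scipy.spatial.transform import Rotation as Rn
def snap(name,fn):
    c=calibration(name); im,d=get_image(name)
    cv2.imwrite('pics/%s.png'%fn,im); np.savez('pics/%s.npz'%fn,im=im,d=d,**{k:np.array(c[k]) for k in 'KRt'})
def load(fn): return np.load('pics/%s.npz'%fn)
def px(z,u,v,dep=None):
    d=z['d'][int(v),int(u)] if dep is None else dep
    c=np.linalg.inv(z['K'])@np.array([u,v,1.])*d
    return z['R'].T@(c-z['t'])
def pxz(z,u,v,h):
    r=z['R'].T@np.linalg.inv(z['K'])@np.array([u,v,1.]); o=-z['R'].T@z['t']
    return o+r*(h-o[2])/r[2]
def proj(z,X):
    c=z['R']@np.array(X,float)+z['t']; p=z['K']@c; return p[:2]/p[2]
def crop(fn,u0,v0,u1,v1,s,out):
    im=load(fn)['im'][v0:v1,u0:u1]; cv2.imwrite('pics/%s.png'%out,cv2.resize(im,None,fx=s,fy=s,interpolation=cv2.INTER_CUBIC))
E
python3 - <<'E'
from h import *
print(read_state())
for n in('scene','side','wrist'):
    snap(n,n+'0'); z=load(n+'0'); print(n,z['K'],-z['R'].T@z['t'])
E
```

```text
{'clock': 0.0, 'qpos': array([-1.38277731,  0.62933317,  0.03843782,  1.51836404, -0.02698854,
        0.99632138, -0.01999387]), 'qd': array([ 5.30552238e-05,  5.87592026e-04,  5.40469081e-04,  6.54649347e-05,
        3.30307136e-04,  1.13213987e-04, -8.71244310e-05]), 'tau': array([ 1.09604612e-04, -5.63400078e+01,  1.22632228e+00, -1.93445027e+01,
        1.10431243e-02,  1.03670906e-02, -7.50358335e-07]), 'eef_pos': array([163.03131565, 628.57170345, 230.3986966 ]), 'tool_rot': array([3.14156086e+00, 1.90775588e-03, 1.31699308e+00]), 'force': array([-0.27119693,  1.09352255, -0.52811621]), 'torque': array([-0.0187802 ,  0.02902101, -0.02185926]), 'width': 85.39538300266041}
scene [[379.89414835   0.         321.06122788]
 [  0.         379.89414835 202.02363217]
 [  0.           0.           1.        ]] [ 985.7846921  -648.36776929  619.88660502]
side [[422.42778505   0.         320.54778071]
 [  0.         422.42778505 193.76367776]
 [  0.           0.           1.        ]] [ 372.68785655 -700.13626866  966.1780975 ]
wrist [[341.24159719   0.         312.62272054]
 [  0.         341.24159719 209.53458607]
 [  0.           0.           1.        ]] [ 80.89472017 650.27307039 372.83907651]
```

View pics/scene0.png

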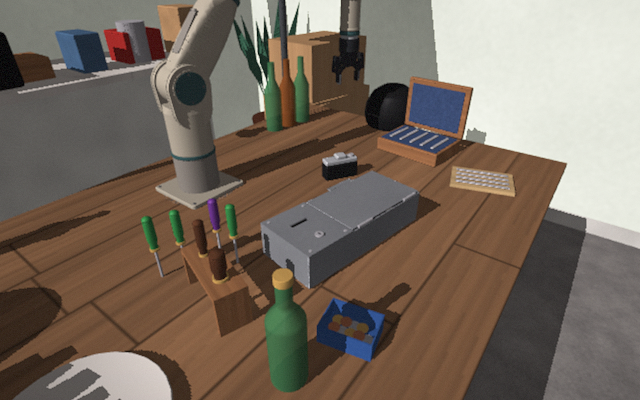

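View pics/side0.png

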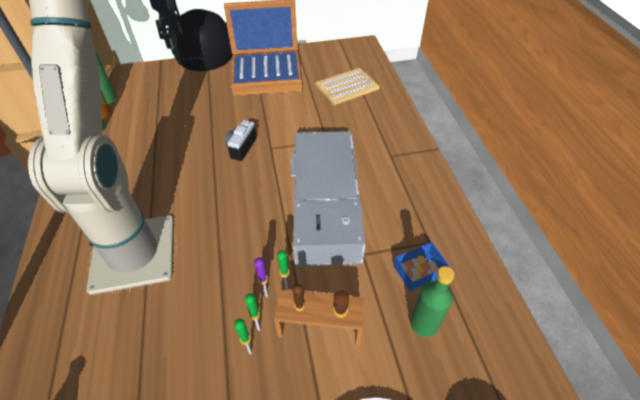

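View pics/wrist0.png

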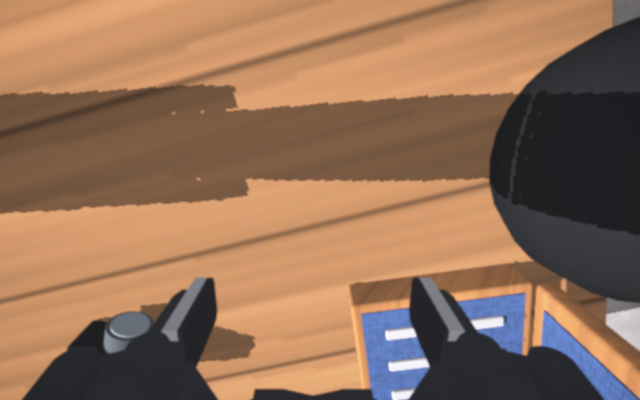

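```bash
python3 - <<'E'
from h import *
crop('side0',220,200,380,360,5,'c1')
crop('side0',280,110,380,280,4,'c2')
crop('scene0',120,180,280,340,5,'c3')
E
```

```text
(no output)
```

View pics/c1.png

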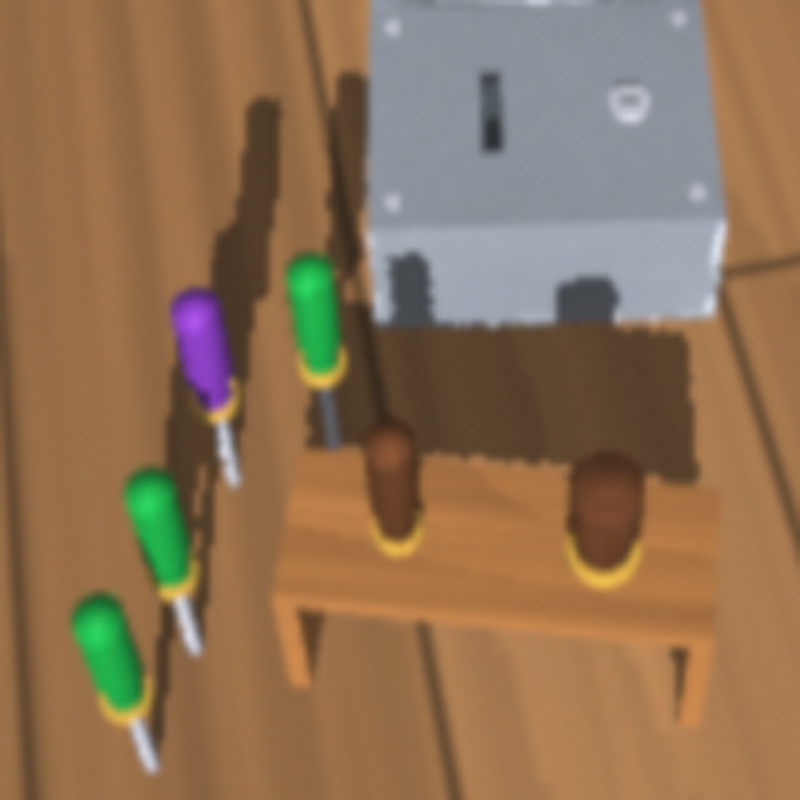

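View pics/c2.png

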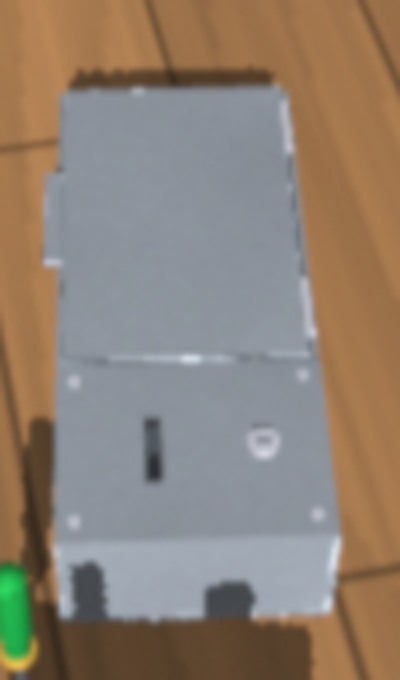

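View pics/c3.png

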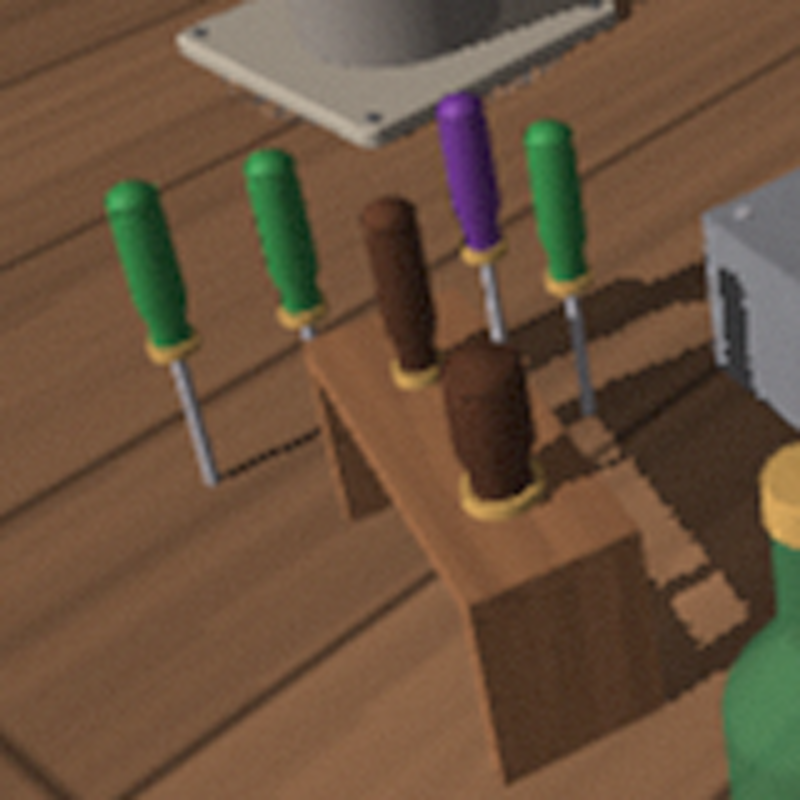

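```bash
python3 - <<'E'
from h import *
z=load('side0')
for n,u,v,h in [('collar slim',299.4,308,100),('slim mid',298.5,298,None),('slim top',298,286.5,None),('stout top',341.5,293,None),('stout collar',341,314,100),
 ('slotTop',318.2,214.5,100),('slotBot',318.2,230.2,100),('slot c',318.2,222.3,100),('lock',345.8,220.5,104),
 ('FL corner top',293.7,245,100),('FR corner',365,243.5,100),('TL corner',295.5,132.5,100),('TR',351,131.8,100),('lip0',292.8,154,98.5),('lip1',291.5,176,98.5),
 ('rack corners L near',275,319,100),('rack R near',363,327,100),('rack R far',363.8,298,100),('rack L far',280,290,100),
 ('g1',283,254,None),('purple',259,262,None),('g2',249,298,None),('g3',239,322,None),('tin',418,268,None),('bot',446,275,None),('cam',243,135,None)]:
    a=px(z,u,v); print(n,a.round(1), pxz(z,u,v,h).round(1) if h else '')
s=load('scene0')
for n,u,v,h in [('slim collar',202.5,255,100),('slim top',197.5,222,None),('slim mid',200,238,None),('stout top',217,252,None),('g1',230,207,None),('purple',212.5,201,None),('g2',174,212,None),('g3',146,219,None)]:
    a=px(s,u,v); print('scene',n,a.round(1), pxz(s,u,v,h).round(1) if h else '')
E
```

```text
collar slim [ 405.3 -297.1  106.2] [ 405.5 -294.2  100. ]
slim mid [ 405.3 -299.2  158. ] 
slim top [ 407.3 -290.2  190.5] 
stout top [ 493.7 -311.3  167.4] 
stout collar [ 490.3 -329.1  106.2] [ 491.1 -326.4  100. ]
slotTop [506.1  -5.3  38.4] [497.3 -51.4 100. ]
slotBot [ 487.  -101.3  102.3] [487.3 -99.7 100. ]
slot c [496.2 -55.4  71.7] [492.3 -75.8 100. ]
lock [561.  -88.4 105. ] [561.2 -87.7 104. ]
FL corner top [ 420.2 -130.1   99.7] [ 420.2 -130.3  100. ]
FR corner [617.2 -97.8  -3.8] [ 591.  -162.2  100. ]
TL corner [506.9 386.1  -2.1] [492.7 271.5 100. ]
TR [ 6.924e+02  3.475e+02 -2.000e-01] [659.3 238.9 100. ]
lip0 [469.  177.7 103.2] [469.6 182.5  98.5]
lip1 [460.5 185.    3. ] [451.8  97.2  98.5]
rack corners L near [ 349.8 -306.9   97.4] [ 349.9 -308.1  100. ]
rack R near [ 547.8 -326.     1.3] [ 529.9 -364.3  100. ]
rack R far [ 549.1 -301.3  101.7] [ 549.4 -300.5  100. ]
rack L far [ 370.2 -242.9  100.6] [ 370.2 -242.6  100. ]
g1 [ 389.4 -193.9  168.7] 
purple [ 335.2 -201.7  166.4] 
g2 [ 305.8 -283.8  169.1] 
g3 [ 281.4 -330.6  168.5] 
tin [ 727.3 -206.3    8.4] 
bot [ 689.2 -351.4  239.6] 
cam [333.3 327.4  70.9] 
scene slim collar [ 413.4 -296.1  105.5] [ 407.3 -292.3  100. ]
scene slim top [ 410.9 -290.5  185.7] 
scene slim mid [ 415.9 -295.4  150.8] 
scene stout top [ 985.8 -648.4  619.9] 
scene g1 [ 393.1 -192.1  164.9] 
scene purple [ 342.9 -199.7  166. ] 
scene g2 [ 313.3 -281.2  166.8] 
scene g3 [ 288.6 -332.9  166.4]
```

```bash
python3 - <<'E'
from h import *
def cloud(z):
    v,u=np.mgrid[0:400,0:640]; d=z['d'].astype(float)
    P=np.stack([u,v,np.ones_like(u)],-1).reshape(-1,3)@np.linalg.inv(z['K']).T*d.reshape(-1,1)
    P=(P-z['t'])@z['R']; P[d.ravel()<=0]=np.nan; return P
for n in('side0','scene0'):
    z=load(n); P=cloud(z); im=z['im'].reshape(-1,3).astype(int)
    gray=(im.max(1)-im.min(1)<35)
    m=(abs(P[:,2]-101)<8)&(P[:,0]>400)&(P[:,0]<700)&(P[:,1]>-190)&(P[:,1]<300)&gray
    Q=P[m]; print(n,m.sum(),'zmed',np.median(Q[:,2]).round(2)); r=cv2.minAreaRect(Q[:,:2].astype(np.float32)); print(r, cv2.boxPoints(r).round(1).tolist())
    mb=(abs(P[:,2]-100)<5)&(P[:,0]>320)&(P[:,0]<570)&(P[:,1]>-400)&(P[:,1]<-220)
    Q=P[mb]; print('rack',mb.sum(),np.median(Q[:,2]).round(2)); r=cv2.minAreaRect(Q[:,:2].astype(np.float32)); print(r)
    brown=(im[:,2]>im[:,0])
    for nm,c,h0,h1 in(('slim',(407,-290),118,178),('stout',(493,-317),115,150)):
        mm=(np.hypot(P[:,0]-c[0],P[:,1]-c[1])<30)&(P[:,2]>h0)&(P[:,2]<h1); Q=P[mm]
        rad=11 if nm=='slim' else 16
        from scipy.optimize import least_squares
        f=least_squares(lambda p:np.hypot(Q[:,0]-p[0],Q[:,1]-p[1])-rad,c,loss='soft_l1'); print(nm,mm.sum(),f.x.round(2),np.abs(f.fun).mean().round(2))
E
```

```text
side0 7345 zmed 101.08
((536.0515747070312, 57.08122253417969), (417.4801025390625, 183.36624145507812), 80.29777526855469) [[410.5, -133.1999969482422], [591.2000122070312, -164.10000610351562], [661.5999755859375, 247.39999389648438], [480.8999938964844, 278.29998779296875]]
rack 2244 100.78
((448.65057373046875, -302.4970703125), (72.77107238769531, 190.12034606933594), 71.99773406982422)
slim 123 [ 405.89 -288.3 ] 0.5
stout 71 [ 491.72 -316.07] 0.59
scene0 6161 zmed 98.97
((537.8300170898438, 56.18756103515625), (412.4302673339844, 186.524658203125), 80.06002807617188) [[410.3999938964844, -130.8000030517578], [594.0999755859375, -163.0], [665.2999877929688, 243.1999969482422], [481.6000061035156, 275.3999938964844]]
rack 1590 99.08
((434.43719482421875, -297.408935546875), (70.71643829345703, 227.00787353515625), 71.8878402709961)
slim 258 [ 407.36 -288.19] 0.76
stout 205 [ 492.65 -315.99] 0.8
```

```bash
cat >> h.py <<'E'
def rows(target,yaw=None,hand=85,step=60,p=None,ang=10):
    """rows (linear) from the present pose to target, tool kept vertical"""
    s=read_state(); p=np.array(s['eef_pos']) if p is None else np.array(p,float)
    R=Rn.from_euler('xyz',s['tool_rot'])
    y0=s['tool_rot'][2]; yaw=y0 if yaw is None else yaw
    G=Rn.from_euler('xyz',[np.pi,0,yaw])
    d=np.array(target,float)-p; rv=(R.inv()*G).as_rotvec(degrees=True)
    n=int(max(np.ceil(np.linalg.norm(d)/step),np.ceil(np.linalg.norm(rv)/ang),1))
    out=[]
    for k in range(n):
        sl=R.inv().apply(d/n); out.append('{"slide":%s,"turn":%s,"hand":%g}'%([round(float(x),1) for x in sl],[round(float(x),2) for x in rv/n],hand)); R=R*Rn.from_rotvec(rv/n,degrees=True)
    print(n); print(',\n'.join(out))
def st():
    s=read_state(); print('t%.2f pos %s rot %s F %s w %.1f'%(s['clock'],np.round(s['eef_pos'],1),np.round(s['tool_rot'],3),np.round(s['force'],2),s['width']))
E
python3 - <<'E'
from h import *
z=load('wrist0'); print(z['R'].round(3), proj(z,read_state()['eef_pos']))
rows([470,-110,200],yaw=-0.3)
E
```

```text
[[ 0.252  0.968 -0.002]
 [ 0.915 -0.237  0.326]
 [ 0.315 -0.084 -0.945]] [312.81055845 280.8065494 ]
14
{"slide":[-45.6, 34.5, 2.3],"turn":[0.0, 0.0, 6.62],"hand":85},
{"slide":[-41.3, 39.5, 2.2],"turn":[0.0, 0.0, 6.62],"hand":85},
{"slide":[-36.5, 44.0, 2.2],"turn":[0.0, 0.0, 6.62],"hand":85},
{"slide":[-31.2, 47.9, 2.2],"turn":[0.0, 0.0, 6.62],"hand":85},
{"slide":[-25.4, 51.2, 2.2],"turn":[0.0, 0.0, 6.62],"hand":85},
{"slide":[-19.4, 53.8, 2.2],"turn":[0.0, 0.0, 6.62],"hand":85},
{"slide":[-13.0, 55.6, 2.2],"turn":[0.0, 0.0, 6.62],"hand":85},
{"slide":[-6.5, 56.8, 2.2],"turn":[0.0, 0.0, 6.62],"hand":85},
{"slide":[0.0, 57.1, 2.2],"turn":[0.0, 0.0, 6.62],"hand":85},
{"slide":[6.6, 56.8, 2.2],"turn":[0.0, 0.0, 6.62],"hand":85},
{"slide":[13.1, 55.6, 2.2],"turn":[0.0, 0.0, 6.62],"hand":85},
{"slide":[19.4, 53.7, 2.2],"turn":[0.0, 0.0, 6.62],"hand":85},
{"slide":[25.5, 51.1, 2.2],"turn":[0.0, 0.0, 6.62],"hand":85},
{"slide":[31.2, 47.8, 2.2],"turn":[0.0, 0.0, 6.62],"hand":85}
```

Request:
play_rows --targets '[{"slide": [-45.6, 34.5, 0], "turn": [0, 0, 6.62], "hand": 85}, {"slide": [-41.3, 39.5, 0], "turn": [0, 0, 6.62], "hand": 85}, {"slide": [-36.5, 44, 2], "turn": [0, 0, 6.62], "hand": 85}, {"slide": [-31.2, 47.9, 2], "turn": [0, 0, 6.62], "hand": 85}, {"slide": [-25.4, 51.2, 2], "turn": [0, 0, 6.62], "hand": 85}]'

```text
clock: 0.78
eef_pos: [273.3, 363.4, 225.3]
tool_rot: [3.142, -0.0, 0.736]
force: [1.5, -0.0, 0.3]
width: 85.0
```

Request:
play_rows --targets '[{"slide": [-19.4, 53.8, 2.2], "turn": [0, 0, 6.62], "hand": 80}, {"slide": [-13, 55.6, 2.2], "turn": [0, 0, 6.62], "hand": 75}, {"slide": [-6.5, 56.8, 2.2], "turn": [0, 0, 6.62], "hand": 70}, {"slide": [0, 57.1, 2.2], "turn": [0, 0, 6.62], "hand": 65}, {"slide": [6.6, 56.8, 2.2], "turn": [0, 0, 6.62], "hand": 60}]'

```text
clock: 1.4
eef_pos: [382.9, 99.8, 214.4]
tool_rot: [-3.141, -0.001, 0.158]
force: [0.7, 0.1, -0.1]
width: 59.9
```

```bash
python3 - <<'E'
from h import *
st(); rows([475,-105,200],yaw=-0.3,hand=55)
E
```

```text
t1.40 pos [382.9  99.8 214.4] rot [-3.141e+00 -1.000e-03  1.580e-01] F [ 0.7   0.15 -0.08] w 59.9
4
{"slide":[14.7, 54.2, 3.6],"turn":[-0.01, -0.01, 6.56],"hand":55},
{"slide":[20.8, 52.2, 3.6],"turn":[-0.01, -0.01, 6.56],"hand":55},
{"slide":[26.6, 49.4, 3.6],"turn":[-0.01, -0.01, 6.56],"hand":55},
{"slide":[32.1, 46.1, 3.6],"turn":[-0.01, -0.01, 6.56],"hand":55}
```

Request:
play_rows --targets '[{"slide": [14.7, 54.2, 3.6], "turn": [0, 0, 6.56], "hand": 55}, {"slide": [20.8, 52.2, 3.6], "turn": [0, 0, 6.56], "hand": 55}, {"slide": [26.6, 49.4, 3.6], "turn": [0, 0, 6.56], "hand": 55}, {"slide": [32.1, 46.1, 3.6], "turn": [0, 0, 6.56], "hand": 55}, {"slide": [0, 0, 0], "turn": [0, 0, 0], "hand": 55}]'

```text
clock: 2.02
eef_pos: [476.4, -108.1, 199.9]
tool_rot: [3.139, -0.002, -0.304]
force: [-0.5, 1.0, 0.9]
width: 54.8
```

```bash
python3 - <<'E'
from h import *
st(); snap('wrist','w1'); st()
E
```

```text
t2.02 pos [ 476.4 -108.1  199.9] rot [ 3.139e+00 -2.000e-03 -3.040e-01] F [-0.53  1.01  0.95] w 54.8
t2.08 pos [ 475.2 -105.1  199.6] rot [ 3.141  0.    -0.3  ] F [-0.19  0.36 -0.71] w 55.0
```

View pics/w1.png

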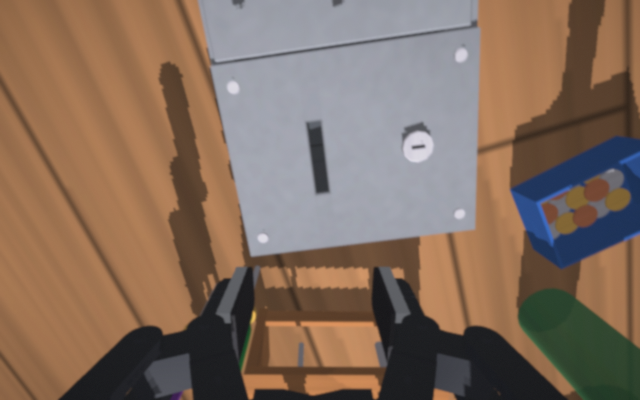

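```bash
python3 - <<'E'
from h import *
snap('wrist','w2'); st()
crop('w2',280,100,440,220,5,'w2c')
E
```

```text
t2.12 pos [ 474.6 -103.2  199.5] rot [-3.142e+00  2.000e-03 -2.970e-01] F [-0.53 -0.3  -0.46] w 55.4
```

View pics/w2c.png

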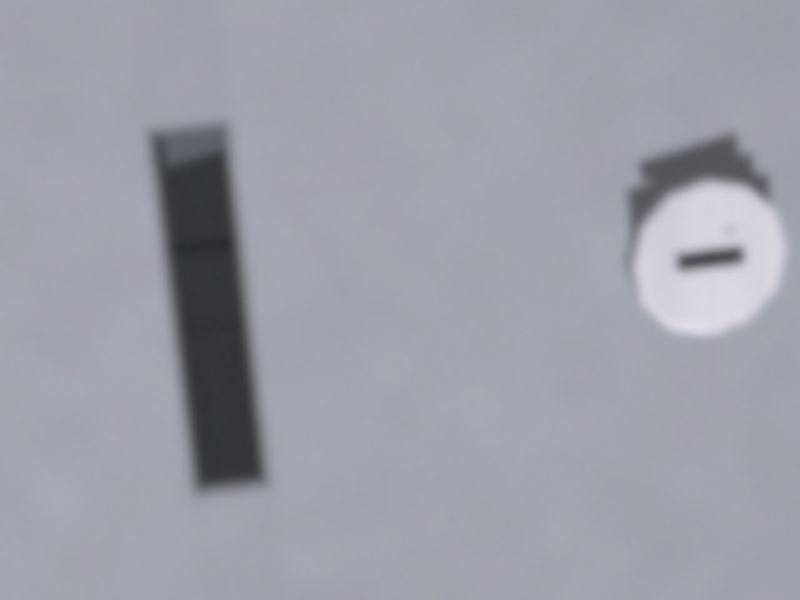

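```bash
python3 - <<'E'
from h import *
z=load('w2')
g=z['im'][115:205,300:345].astype(float).mean(2)
e=np.clip((g-40)*6,0,255).astype(np.uint8); cv2.imwrite('pics/e.png',cv2.resize(e,None,fx=6,fy=6,interpolation=cv2.INTER_CUBIC))
C=[pxz(z,280+u/5,100+v/5,100) for u,v in((153,133),(227,125),(197,490),(265,482))]
for c in C: print(c.round(1))
c=np.mean(C,0); print('centre',c)
a=(C[0]+C[1])/2-(C[2]+C[3])/2; print(np.linalg.norm(a),np.degrees(np.arctan2(-a[0],a[1])))
lk=pxz(z,280+710/5,100+257/5,104);print('lock',lk, lk-c)
for t in np.linspace(0.02,.98,25):
    p=np.array([(1-t)*190+t*231,(1-t)*129+t*486])/5+[280,100]; D=z['d'][int(p[1]),int(p[0])]; w=px(z,p[0],p[1]); print(round(t,2),z['im'][int(p[1]),int(p[0])],w.round(1))
E
```

```text
[491.3 -45.9 100. ]
[501.3 -47.8 100. ]
[482.1 -97.1 100. ]
[492.1 -98.9 100. ]
centre [491.69695982 -72.43228057 100.        ]
51.9835096599948 -10.201536992090361
lock [560.48092451 -84.53331889 104.        ] [ 68.7839647  -12.10103832   4.        ]
0.02 [110 102  99] [495.7 -51.   67. ]
0.06 [102  95  92] [495.3 -53.2  67.3]
0.1 [74 69 66] [494.9 -55.5  66.5]
0.14 [58 55 52] [494.5 -57.7  66.2]
0.18 [58 55 51] [494.1 -59.8  67.2]
0.22 [59 54 52] [493.7 -62.1  66.4]
0.26 [58 54 52] [493.3 -64.3  67.3]
0.3 [56 52 50] [492.9 -66.5  67.2]
0.34 [52 49 47] [492.5 -68.8  67. ]
0.38 [57 54 52] [492.1 -70.9  68.5]
0.42 [58 55 53] [491.7 -73.2  68. ]
0.46 [58 55 52] [491.3 -75.3  69.3]
0.5 [58 54 53] [490.9 -77.7  68.8]
0.54 [56 51 49] [490.4 -80.1  68.2]
0.58 [58 53 52] [489.9 -82.8  66.6]
0.62 [58 54 53] [489.5 -85.   67.1]
0.66 [57 53 52] [489.1 -87.5  66.8]
0.7 [57 53 51] [488.7 -89.7  67.5]
0.74 [58 53 52] [488.2 -92.3  66.7]
0.78 [59 54 52] [487.8 -94.6  66.8]
0.82 [59 55 53] [499.7 -24.2 341.8]
0.86 [59 55 52] [487.  -99.4  67.3]
0.9 [58 54 52] [ 486.5 -102.1   66.5]
0.94 [58 54 51] [ 486.  -104.8   65.4]
0.98 [74 69 67] [ 485.6 -106.8   67.2]
```

View pics/e.png

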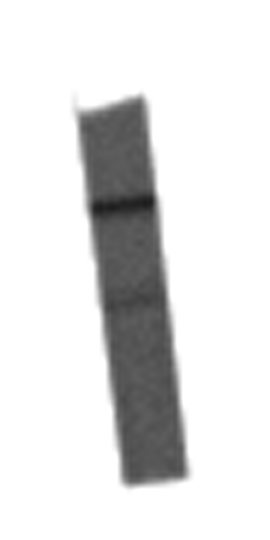

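```bash
python3 - <<'E'
from h import *
st(); rows([406.5,-288.3,215],yaw=-0.6,hand=55,step=45)
E
```

```text
t2.12 pos [ 474.6 -103.2  199.5] rot [-3.142e+00  2.000e-03 -2.970e-01] F [-0.53 -0.3  -0.46] w 55.4
5
{"slide":[-2.2, 39.4, -3.1],"turn":[0.0, 0.02, 3.47],"hand":55},
{"slide":[0.2, 39.5, -3.1],"turn":[0.0, 0.02, 3.47],"hand":55},
{"slide":[2.6, 39.4, -3.1],"turn":[0.0, 0.02, 3.47],"hand":55},
{"slide":[5.0, 39.1, -3.1],"turn":[0.0, 0.02, 3.47],"hand":55},
{"slide":[7.3, 38.8, -3.1],"turn":[0.0, 0.02, 3.47],"hand":55}
```

Request:
play_rows --targets '[{"slide": [-2, 39.5, -8], "turn": [0, 0, 3.5], "hand": 55}, {"slide": [0, 39.5, -8], "turn": [0, 0, 3.5], "hand": 55}, {"slide": [2.6, 39.5, 0], "turn": [0, 0, 3.5], "hand": 55}, {"slide": [5, 39, 0], "turn": [0, 0, 3.5], "hand": 55}, {"slide": [7.3, 38.8, 0], "turn": [0, 0, 3.5], "hand": 55}]'

```text
clock: 2.75
eef_pos: [407.0, -287.0, 215.9]
tool_rot: [-3.14, 0.001, -0.6]
force: [1.1, -0.3, -0.2]
width: 55.2
```

Request:
play_rows --targets '[{"slide": [0, 0, 0], "turn": [0, 0, 0], "hand": 55}, {"slide": [0, 0, 0], "turn": [0, 0, 0], "hand": 55}, {"slide": [0, 0, 0], "turn": [0, 0, 0], "hand": 55}]'

```text
clock: 3.12
eef_pos: [407.8, -286.4, 215.7]
tool_rot: [-3.14, 0.001, -0.598]
force: [0.1, 0.3, -0.4]
width: 55.3
```

```bash
python3 - <<'E'
from h import *
st(); snap('wrist','w3'); st()
z=load('w3'); 
for h in (189,100):print(proj(z,[406.5,-288.3,h]))
E
```

```text
t3.12 pos [ 407.8 -286.4  215.7] rot [-3.14e+00  1.00e-03 -5.98e-01] F [ 0.1   0.3  -0.37] w 55.3
t3.17 pos [ 407.7 -286.7  215.8] rot [-3.141e+00  1.000e-03 -5.990e-01] F [-0.36  0.68 -0.31] w 55.1
[313.95698417 257.5437454 ]
[313.68463645 206.33625182]
```

View pics/w3.png

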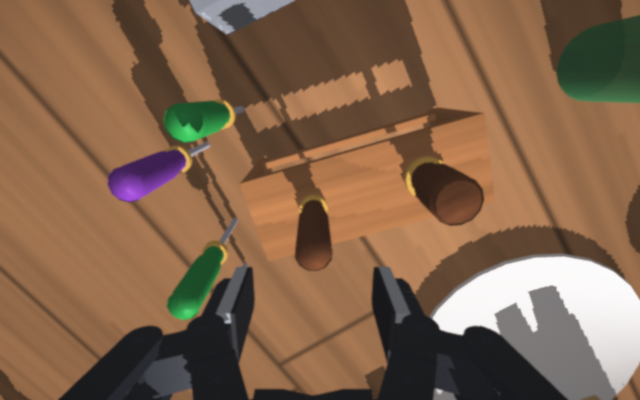

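Request:
play_rows --targets '[{"slide": [0, 1.5, 25], "turn": [0, 0, 0], "hand": 55}, {"slide": [0, 0, 30], "turn": [0, 0, 0], "hand": 55}, {"slide": [0, 0, 25], "turn": [0, 0, 0], "hand": 50}, {"slide": [0, 0, 6], "turn": [0, 0, 0], "hand": 45}, {"slide": [0, 0, 0], "turn": [0, 0, 0], "hand": 40}]'

```text
clock: 3.8
eef_pos: [406.4, -289.4, 130.1]
tool_rot: [-3.141, 0.0, -0.601]
force: [0.1, 0.4, 0.9]
width: 39.9
```

```bash
python3 - <<'E'
from h import *
st(); snap('wrist','w4'); snap('side','s4'); crop('s4',220,200,380,360,5,'s4c')
E
```

```text
t3.80 pos [ 406.4 -289.4  130.1] rot [-3.141  0.    -0.601] F [0.09 0.38 0.92] w 39.9
```

View pics/w4.png

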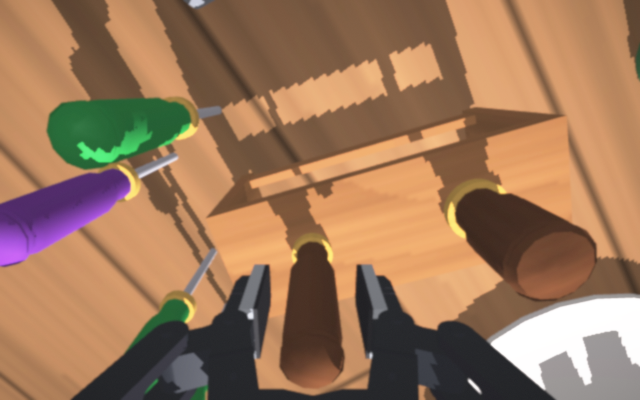

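Request:
play_rows --targets '[{"slide": [0, 0, 0], "turn": [0, 0, 0], "hand": 28}, {"slide": [0, 0, 0], "turn": [0, 0, 0], "hand": 20}, {"slide": [0, 0, 0], "turn": [0, 0, 0], "hand": 10}, {"slide": [0, 0, 0], "turn": [0, 0, 0], "hand": 10}]'

```text
clock: 4.4
eef_pos: [406.6, -289.9, 130.7]
tool_rot: [-3.141, -0.001, -0.602]
force: [-0.5, 1.4, 6.3]
width: 20.6
```

```bash
python3 - <<'E'
from h import *
st(); snap('wrist','w5'); st(); st(); crop('w5',200,200,440,400,3,'w5c')
E
```

```text
t4.40 pos [ 406.6 -289.9  130.7] rot [-3.141e+00 -1.000e-03 -6.020e-01] F [-0.47  1.36  6.33] w 20.6
t4.45 pos [ 406.6 -289.9  130.7] rot [-3.141e+00 -1.000e-03 -6.020e-01] F [-0.43  0.79  6.32] w 20.7
t4.45 pos [ 406.6 -289.9  130.7] rot [-3.141e+00 -1.000e-03 -6.020e-01] F [-0.43  0.79  6.32] w 20.7
```

View pics/w5c.png

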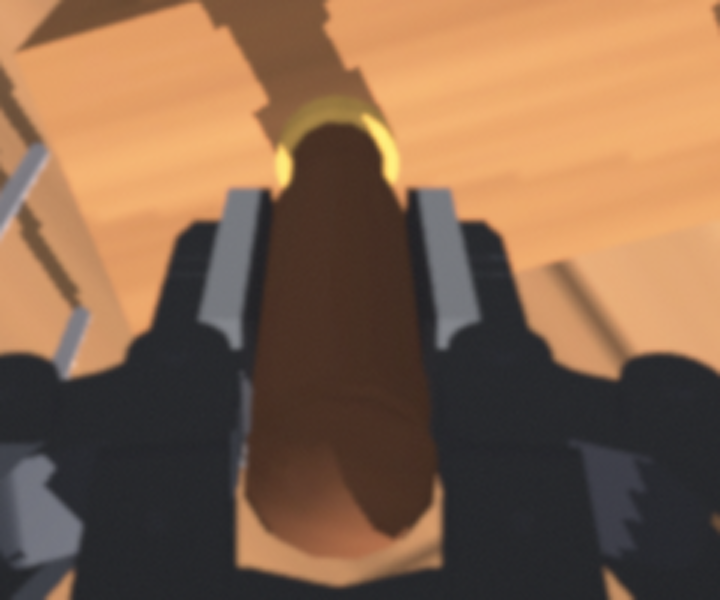

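Request:
play_rows --targets '[{"slide": [0, 0, -10], "turn": [0, 0, 0], "hand": 10}, {"slide": [0, 0, -30], "turn": [0, 0, 0], "hand": 10}, {"slide": [0, 0, -35], "turn": [0, 0, 0], "hand": 10}, {"slide": [0, 0, -30], "turn": [0, 0, 0], "hand": 10}, {"slide": [0, 0, 0], "turn": [0, 0, 0], "hand": 10}]'

```text
clock: 5.08
eef_pos: [407.2, -290.7, 237.1]
tool_rot: [-3.141, -0.005, -0.602]
force: [0.1, 0.5, -1.8]
width: 20.6
```

```bash
python3 - <<'E'
from h import *
st(); rows([491.2,-75.3,235.5],yaw=-0.178,hand=10,step=40)
E
```

```text
t5.08 pos [ 407.2 -290.7  237.1] rot [-3.141 -0.005 -0.602] F [ 0.07  0.47 -1.84] w 20.6
6
{"slide":[-8.8, -37.5, 0.2],"turn":[0.01, -0.05, -4.05],"hand":10},
{"slide":[-6.1, -38.0, 0.2],"turn":[0.01, -0.05, -4.05],"hand":10},
{"slide":[-3.4, -38.4, 0.3],"turn":[0.01, -0.05, -4.05],"hand":10},
{"slide":[-0.7, -38.5, 0.3],"turn":[0.01, -0.05, -4.05],"hand":10},
{"slide":[2.0, -38.5, 0.3],"turn":[0.01, -0.05, -4.05],"hand":10},
{"slide":[4.7, -38.2, 0.3],"turn":[0.01, -0.05, -4.05],"hand":10}
```

Request:
play_rows --targets '[{"slide": [-8.8, -37.5, 0], "turn": [0, 0, -4.05], "hand": 10}, {"slide": [-6.1, -38, 0], "turn": [0, 0, -4.05], "hand": 10}, {"slide": [-3.4, -38.4, 0], "turn": [0, 0, -4.05], "hand": 10}, {"slide": [-0.7, -38.5, 0], "turn": [0, 0, -4.05], "hand": 10}, {"slide": [2, -38.5, 0], "turn": [0, 0, -4.05], "hand": 10}]'

```text
clock: 5.7
eef_pos: [475.7, -108.8, 234.0]
tool_rot: [3.141, 0.002, -0.246]
force: [0.4, 0.0, -1.8]
width: 20.5
```

Request:
play_rows --targets '[{"slide": [4.7, -38, 0], "turn": [0, 0, -4.05], "hand": 10}, {"slide": [0, 0, 8], "turn": [0, 0, 0], "hand": 10}, {"slide": [0, 0, 0], "turn": [0, 0, 0], "hand": 10}, {"slide": [0, 0, 0], "turn": [0, 0, 0], "hand": 10}, {"slide": [0, 0, 0], "turn": [0, 0, 0], "hand": 10}]'

```text
clock: 6.32
eef_pos: [489.7, -75.6, 227.0]
tool_rot: [3.141, -0.0, -0.18]
force: [0.1, -0.6, -0.9]
width: 20.9
```

```bash
python3 - <<'E'
from h import *
st(); snap('wrist','w6'); snap('side','s6'); snap('scene','c6'); st()
crop('s6',260,130,400,260,5,'s6c'); crop('c6',220,100,360,240,5,'c6c')
E
```

```text
t6.33 pos [489.7 -75.6 227. ] rot [ 3.141 -0.    -0.18 ] F [ 0.13 -0.64 -0.9 ] w 20.9
t6.47 pos [490.  -75.  227.1] rot [-3.142 -0.    -0.179] F [ 0.02 -0.56 -0.65] w 20.5
```

View pics/w6.png

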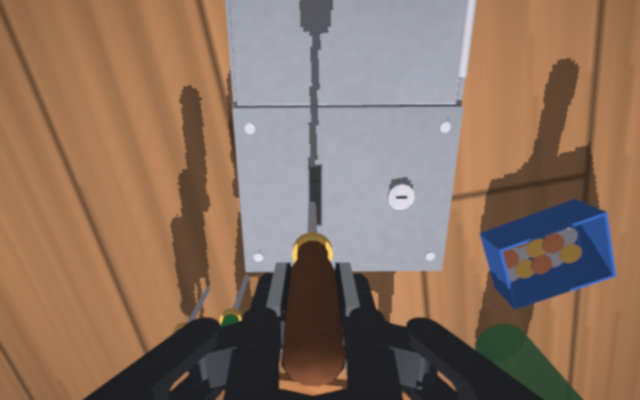

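View pics/s6c.png

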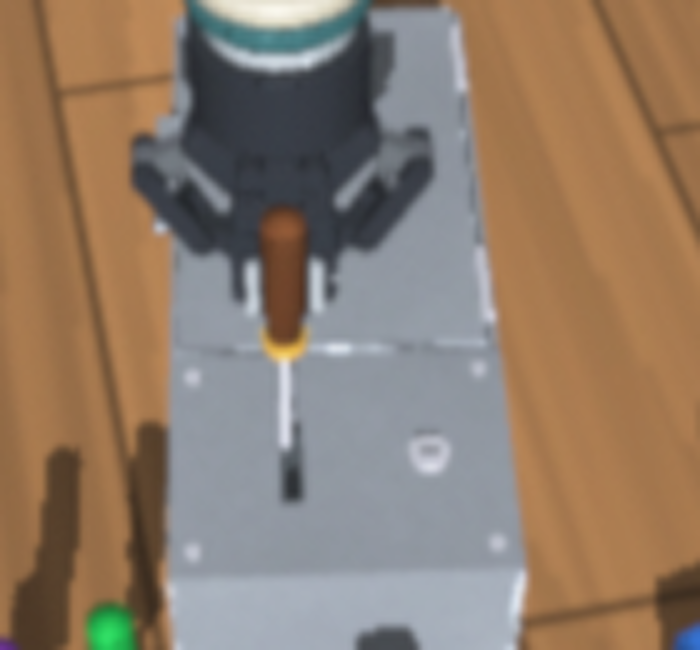

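View pics/c6c.png

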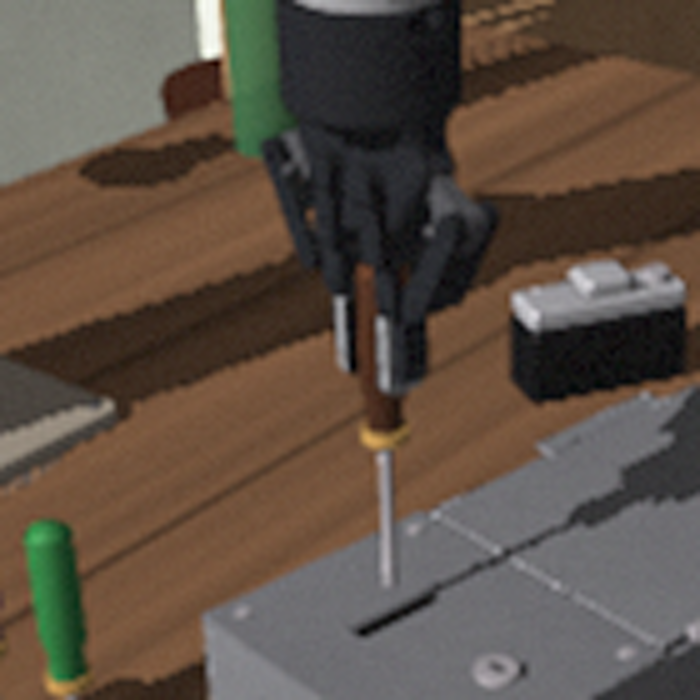

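```bash
python3 - <<'E'
from h import *
crop('w6',275,150,355,260,7,'w6c')
z=load('w6')
tcp=np.array([489.8,-75.3,227.05]);
for n in('w6','s6','c6'): print(n,'pred tip',proj(load(n),tcp-[0,0,110.7]),'pred slot c',proj(load(n),[491.7,-72.4,100]))
E
```

```text
w6 pred tip [313.54169164 205.4352939 ] pred slot c [315.14046361 195.48542444]
s6 pred tip [317.13568523 218.44919184] pred slot c [317.71546446 221.28701415]
c6 pred tip [297.25236358 216.20575645] pred slot c [298.83814613 221.57414827]
```

View pics/w6c.png

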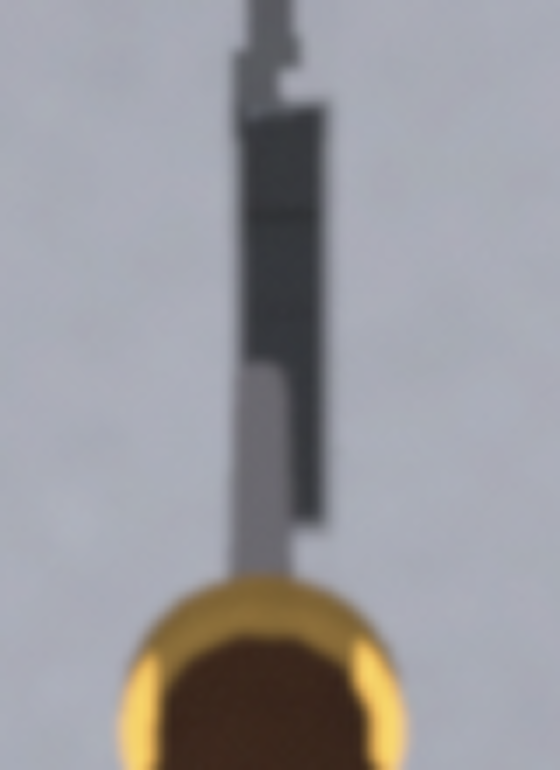

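Request:
play_rows --targets '[{"slide": [1.6, -0.2, 4], "turn": [0, 0, 0], "hand": 10}, {"slide": [0, 0, 5], "turn": [0, 0, 0], "hand": 10}, {"slide": [0, 0, 4], "turn": [0, 0, 0], "hand": 10}, {"slide": [0, 0, 0], "turn": [0, 0, 0], "hand": 10}, {"slide": [0, 0, 0], "turn": [0, 0, 0], "hand": 10}]'

```text
clock: 7.1
eef_pos: [491.7, -74.7, 213.9]
tool_rot: [3.142, 0.0, -0.178]
force: [0.2, 0.5, -0.4]
width: 21.0
```

```bash
python3 - <<'E'
from h import *
st(); snap('wrist','w7'); crop('w7',275,150,355,260,7,'w7c'); snap('scene','c7'); crop('c7',270,180,330,240,10,'c7c'); st()
E
```

```text
t7.10 pos [491.7 -74.7 213.9] rot [ 3.142  0.    -0.178] F [ 0.2   0.47 -0.44] w 21.0
t7.20 pos [491.7 -74.6 214. ] rot [-3.142 -0.    -0.178] F [-0.64  0.09 -0.19] w 20.8
```

View pics/w7c.png

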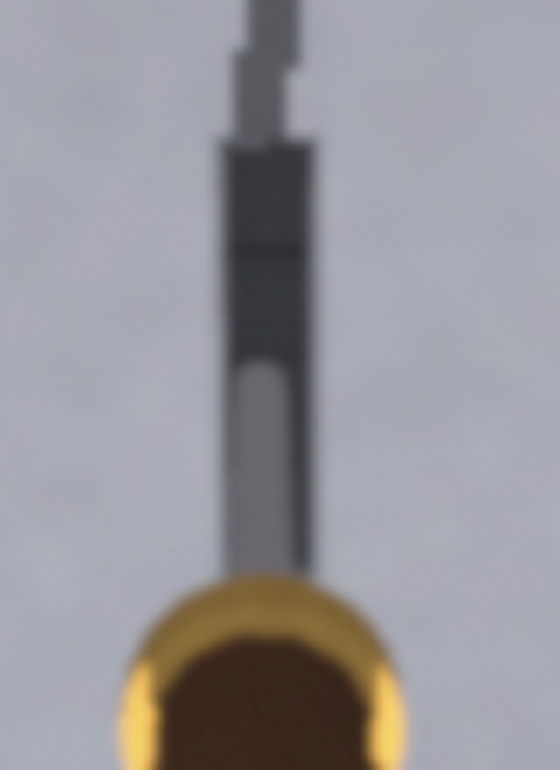

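View pics/c7c.png

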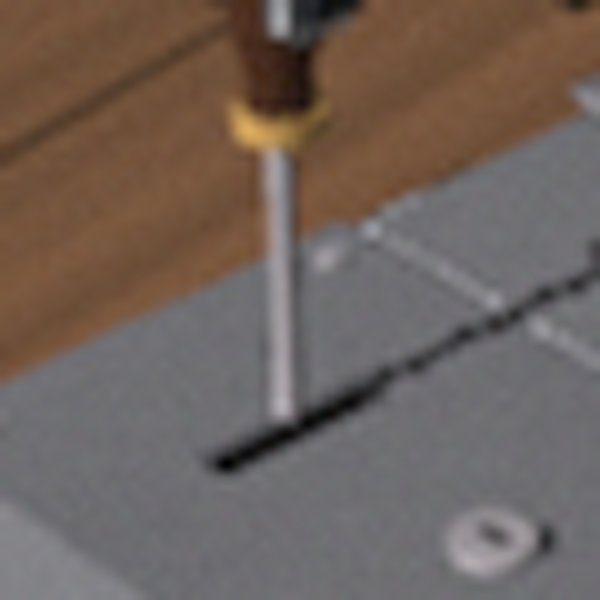

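Request:
play_rows --targets '[{"slide": [0.5, 0.5, 1], "turn": [0, 0, 0], "hand": 10}, {"slide": [0, 0, 1.5], "turn": [0, 0, 0], "hand": 10}, {"slide": [0, 0, 1.5], "turn": [0, 0, 0], "hand": 10}, {"slide": [0, 0, 1], "turn": [0, 0, 0], "hand": 10}]'

```text
clock: 7.7
eef_pos: [492.0, -75.2, 208.7]
tool_rot: [-3.142, 0.0, -0.178]
force: [-0.1, 0.2, -0.9]
width: 20.7
```

Request:
play_rows --targets '[{"slide": [0, 0, 1], "turn": [0, 0, 0], "hand": 10}, {"slide": [0, 0, 1.5], "turn": [0, 0, 0], "hand": 10}, {"slide": [0, 0, 1.5], "turn": [0, 0, 0], "hand": 10}]'

```text
clock: 8.07
eef_pos: [492.0, -75.2, 204.8]
tool_rot: [3.142, 0.0, -0.178]
force: [0.1, -0.3, -0.4]
width: 20.3
```

Request:
play_rows --targets '[{"slide": [0, 0, 3], "turn": [0, 0, 0], "hand": 10}, {"slide": [0, 0, 4], "turn": [0, 0, 0], "hand": 10}, {"slide": [0, 0, 4], "turn": [0, 0, 0], "hand": 10}, {"slide": [0, 0, 3], "turn": [0, 0, 0], "hand": 10}]'

```text
clock: 8.57
eef_pos: [491.9, -75.2, 190.5]
tool_rot: [3.142, 0.0, -0.178]
force: [-1.0, 0.6, -1.9]
width: 20.6
```

Request:
play_rows --targets '[{"slide": [0, 0, 2], "turn": [0, 0, 0], "hand": 10}, {"slide": [0, 0, 2], "turn": [0, 0, 0], "hand": 10}, {"slide": [0, 0, 2], "turn": [0, 0, 0], "hand": 10}, {"slide": [0, 0, 1], "turn": [0, 0, 0], "hand": 10}]'

```text
clock: 9.07
eef_pos: [492.0, -75.2, 183.8]
tool_rot: [-3.142, 0.0, -0.178]
force: [-0.4, 0.4, -0.8]
width: 21.1
```

Request:
play_rows --targets '[{"slide": [0, 0, 1], "turn": [0, 0, 0], "hand": 10}, {"slide": [0, 0, 1], "turn": [0, 0, 0], "hand": 10}]'

```text
clock: 9.32
eef_pos: [492.0, -75.2, 181.9]
tool_rot: [-3.142, -0.0, -0.178]
force: [-0.1, -0.4, -0.7]
width: 20.6
```

Tip at about 71 mm, no contact yet. I continue in small steps.

Request:
play_rows --targets '[{"slide": [0, 0, 1], "turn": [0, 0, 0], "hand": 10}, {"slide": [0, 0, 1], "turn": [0, 0, 0], "hand": 10}]'

```text
clock: 9.57
eef_pos: [492.0, -75.2, 179.8]
tool_rot: [-3.142, -0.0, -0.178]
force: [-0.7, 0.2, -0.8]
width: 20.6
```

Request:
play_rows --targets '[{"slide": [0, 0, 0.7], "turn": [0, 0, 0], "hand": 10}, {"slide": [0, 0, 0], "turn": [0, 0, 0], "hand": 10}]'

```text
clock: 9.82
eef_pos: [492.0, -75.2, 179.1]
tool_rot: [-3.142, 0.0, -0.178]
force: [-0.6, 0.9, -0.5]
width: 20.5
```

Request:
play_rows --targets '[{"slide": [0, 0, 0.7], "turn": [0, 0, 0], "hand": 10}, {"slide": [0, 0, 0], "turn": [0, 0, 0], "hand": 10}]'

```text
clock: 10.07
eef_pos: [492.1, -75.3, 178.6]
tool_rot: [-3.142, -0.0, -0.178]
force: [0.7, 0.1, -0.1]
width: 20.4
```

Request:
play_rows --targets '[{"slide": [0, 0, 0.7], "turn": [0, 0, 0], "hand": 10}, {"slide": [0, 0, 0], "turn": [0, 0, 0], "hand": 10}]'

```text
clock: 10.32
eef_pos: [492.2, -75.2, 178.0]
tool_rot: [-3.142, -0.0, -0.178]
force: [-0.5, -0.2, 2.9]
width: 20.7
```

Request:
play_rows --targets '[{"slide": [0, 0, 0.7], "turn": [0, 0, 0], "hand": 10}, {"slide": [0, 0, 0], "turn": [0, 0, 0], "hand": 10}]'

```text
clock: 10.58
eef_pos: [492.2, -75.3, 177.2]
tool_rot: [-3.142, -0.0, -0.178]
force: [-0.1, -0.3, 3.1]
width: 21.0
```

Request:
play_rows --targets '[{"slide": [0, 0, 0.5], "turn": [0, 0, 0], "hand": 10}, {"slide": [0, 0, 0], "turn": [0, 0, 0], "hand": 10}]'

```text
clock: 10.82
eef_pos: [492.2, -75.3, 176.6]
tool_rot: [3.142, -0.0, -0.178]
force: [0.0, 0.1, 2.8]
width: 20.7
```

Request:
play_rows --targets '[{"slide": [0, 0, 0.7], "turn": [0, 0, 0], "hand": 10}, {"slide": [0, 0, 0], "turn": [0, 0, 0], "hand": 10}]'

```text
clock: 11.08
eef_pos: [492.2, -75.3, 175.9]
tool_rot: [3.142, -0.0, -0.178]
force: [-0.1, -0.0, 3.9]
width: 20.4
```

Request:
play_rows --targets '[{"slide": [0, 0, 1], "turn": [0, 0, 0], "hand": 10}, {"slide": [0, 0, 0], "turn": [0, 0, 0], "hand": 10}]'

```text
clock: 11.32
eef_pos: [492.2, -75.3, 174.9]
tool_rot: [-3.142, -0.0, -0.178]
force: [0.6, -0.4, 4.3]
width: 20.7
```

Request:
play_rows --targets '[{"slide": [0, 0, 1], "turn": [0, 0, 0], "hand": 10}, {"slide": [0, 0, 0], "turn": [0, 0, 0], "hand": 10}]'

```text
clock: 11.58
eef_pos: [492.1, -75.3, 173.9]
tool_rot: [-3.142, -0.0, -0.178]
force: [0.2, -0.5, 4.2]
width: 20.3
```

Request:
play_rows --targets '[{"slide": [0, 0, 1], "turn": [0, 0, 0], "hand": 10}, {"slide": [0, 0, 0], "turn": [0, 0, 0], "hand": 10}]'

```text
clock: 11.82
eef_pos: [492.0, -75.2, 173.0]
tool_rot: [-3.142, -0.0, -0.178]
force: [0.1, -0.5, 5.9]
width: 20.6
```

Request:
play_rows --targets '[{"slide": [0, 0, 1], "turn": [0, 0, 0], "hand": 10}, {"slide": [0, 0, 0], "turn": [0, 0, 0], "hand": 10}]'

```text
clock: 12.08
eef_pos: [492.0, -75.3, 172.0]
tool_rot: [-3.141, 0.0, -0.178]
force: [-1.3, -0.4, 6.9]
width: 20.6
```

Request:
play_rows --targets '[{"slide": [0, 0, 1], "turn": [0, 0, 0], "hand": 10}, {"slide": [0, 0, 0], "turn": [0, 0, 0], "hand": 10}]'

```text
clock: 12.32
eef_pos: [491.9, -75.2, 171.1]
tool_rot: [-3.141, 0.0, -0.178]
force: [-1.8, 0.7, 7.0]
width: 20.9
```

Request:
play_rows --targets '[{"slide": [0, 0, 1], "turn": [0, 0, 0], "hand": 10}, {"slide": [0, 0, 0], "turn": [0, 0, 0], "hand": 10}]'

```text
clock: 12.58
eef_pos: [491.8, -75.2, 170.2]
tool_rot: [-3.141, 0.0, -0.178]
force: [-1.2, 1.0, 9.3]
width: 20.6
```

Request:
play_rows --targets '[{"slide": [0, 0, 1], "turn": [0, 0, 0], "hand": 10}, {"slide": [0, 0, 0], "turn": [0, 0, 0], "hand": 10}, {"slide": [0, 0, 0], "turn": [0, 0, 0], "hand": 10}]'

```text
clock: 12.95
eef_pos: [491.7, -75.2, 169.3]
tool_rot: [-3.141, 0.0, -0.178]
force: [-0.8, 0.2, 9.5]
width: 20.7
```

```bash
python3 - <<'E'
from h import *
st(); snap('scene','c8'); st()
E
```

```text
t12.95 pos [491.7 -75.2 169.3] rot [-3.141  0.    -0.178] F [-0.79  0.19  9.48] w 20.7
t13.00 pos [491.7 -75.2 169.3] rot [-3.141e+00  1.000e-03 -1.780e-01] F [-1.97  0.27 10.07] w 20.7
```

View pics/c8.png

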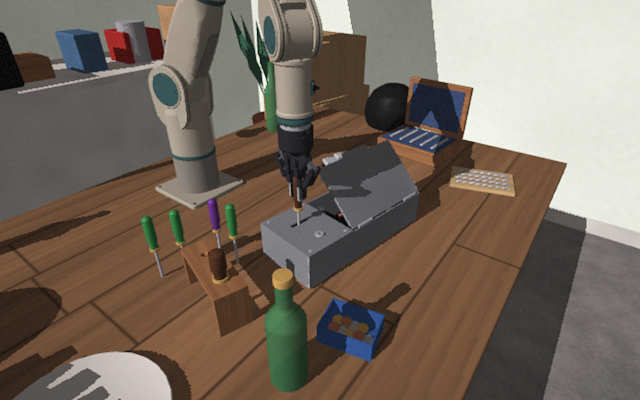

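Request:
play_rows --targets '[{"slide": [0, 0, -5], "turn": [0, 0, 0], "hand": 10}, {"slide": [0, 0, -15], "turn": [0, 0, 0], "hand": 10}, {"slide": [0, 0, -20], "turn": [0, 0, 0], "hand": 10}, {"slide": [0, 0, -20], "turn": [0, 0, 0], "hand": 10}, {"slide": [0, 0, -10], "turn": [0, 0, 0], "hand": 10}]'

```text
clock: 13.62
eef_pos: [491.9, -75.2, 239.8]
tool_rot: [-3.142, -0.0, -0.178]
force: [-0.9, 0.5, -1.1]
width: 20.2
```

```bash
python3 - <<'E'
from h import *
st(); rows([406.6,-289.9,238],yaw=-0.602,hand=10,step=40)
E
```

```text
t13.62 pos [491.9 -75.2 239.8] rot [-3.142 -0.    -0.178] F [-0.93  0.53 -1.13] w 20.2
6
{"slide":[-7.7, 37.7, 0.3],"turn":[-0.0, -0.0, 4.05],"hand":10},
{"slide":[-5.0, 38.2, 0.3],"turn":[-0.0, -0.0, 4.05],"hand":10},
{"slide":[-2.3, 38.4, 0.3],"turn":[-0.0, -0.0, 4.05],"hand":10},
{"slide":[0.4, 38.5, 0.3],"turn":[-0.0, -0.0, 4.05],"hand":10},
{"slide":[3.2, 38.4, 0.3],"turn":[-0.0, -0.0, 4.05],"hand":10},
{"slide":[5.9, 38.1, 0.3],"turn":[-0.0, -0.0, 4.05],"hand":10}
```

Request:
play_rows --targets '[{"slide": [-7.7, 37.7, 0], "turn": [0, 0, 4.05], "hand": 10}, {"slide": [-5, 38.2, 0], "turn": [0, 0, 4.05], "hand": 10}, {"slide": [-2.3, 38.4, 0], "turn": [0, 0, 4.05], "hand": 10}, {"slide": [0.4, 38.5, 0], "turn": [0, 0, 4.05], "hand": 10}, {"slide": [3.2, 38.4, 0], "turn": [0, 0, 4.05], "hand": 10}]'

```text
clock: 14.25
eef_pos: [419.9, -254.7, 238.6]
tool_rot: [-3.142, 0.001, -0.533]
force: [0.4, -0.4, -0.5]
width: 20.7
```

Request:
play_rows --targets '[{"slide": [5.9, 38.1, 0], "turn": [0, 0, 4.05], "hand": 10}, {"slide": [0, 0, 0], "turn": [0, 0, 0], "hand": 10}, {"slide": [0, 0, 0], "turn": [0, 0, 0], "hand": 10}, {"slide": [0, 0, 0], "turn": [0, 0, 0], "hand": 10}]'

```text
clock: 14.75
eef_pos: [407.1, -288.5, 238.6]
tool_rot: [-3.141, 0.001, -0.599]
force: [-0.2, 0.6, -0.3]
width: 20.9
```

```bash
python3 - <<'E'
from h import *
st(); snap('wrist','w9'); snap('side','s9'); st()
crop('w9',260,120,380,240,6,'w9c'); crop('s9',250,230,370,350,6,'s9c')
E
```

```text
t14.75 pos [ 407.1 -288.5  238.6] rot [-3.141e+00  1.000e-03 -5.990e-01] F [-0.18  0.64 -0.26] w 20.9
t14.85 pos [ 407.1 -288.8  238.8] rot [-3.141e+00  1.000e-03 -6.000e-01] F [ 0.93  0.58 -0.84] w 20.4
```

View pics/w9c.png

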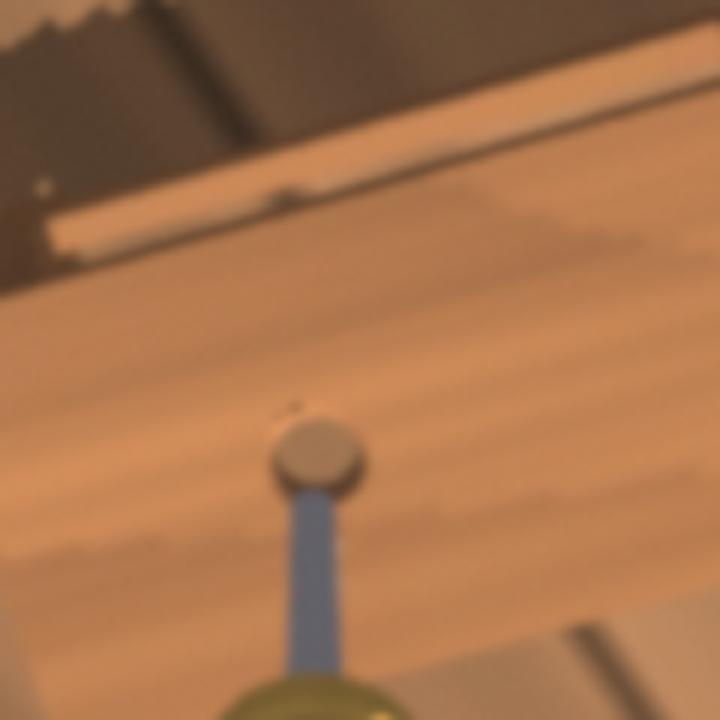

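View pics/s9c.png

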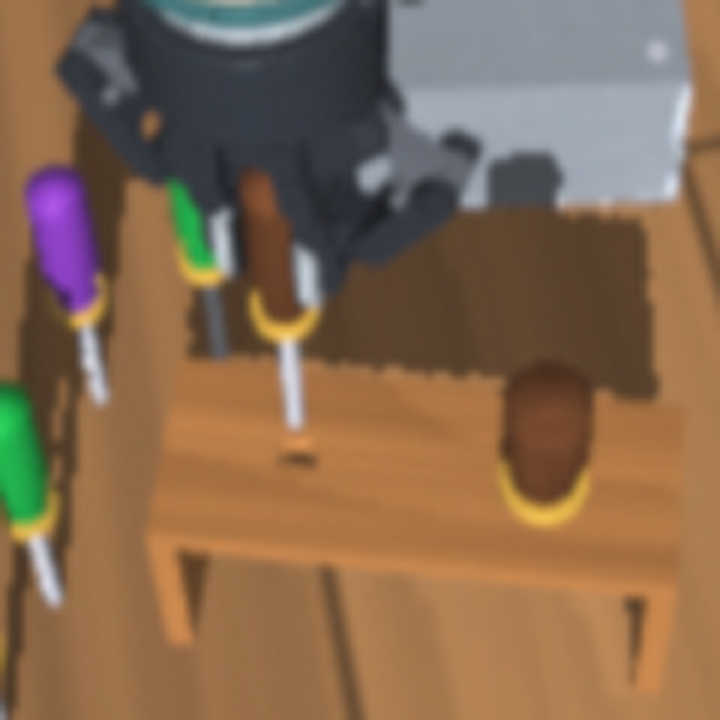

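```bash
python3 - <<'E'
from h import *
z=load('w9'); h=pxz(z,260+319/6,120+457/6,100); print('hole',h, 'tip pred px',proj(z,np.array([407.1,-288.6,238.7-110.7])), 'obs tip near edge',260+314/6,120+490/6)
print('pred near edge',proj(z,np.array([407.1+1.7,-288.6+2.5,128])))
print('side hole', pxz(load('s9'),250+298/6,230+452/6,100))
E
```

```text
hole [ 406.36660771 -288.94049856  100.        ] tip pred px [313.69944152 205.68395807] obs tip near edge 312.3333333333333 201.66666666666669
pred near edge [313.69276571 201.99905348]
side hole [ 407.13753681 -288.15890544  100.        ]
```

Request:
play_rows --targets '[{"slide": [0.5, 0.5, 10], "turn": [0, 0, 0], "hand": 10}, {"slide": [0, 0, 13], "turn": [0, 0, 0], "hand": 10}, {"slide": [0, 0, 8], "turn": [0, 0, 0], "hand": 10}, {"slide": [0, 0, 4], "turn": [0, 0, 0], "hand": 10}]'

```text
clock: 15.35
eef_pos: [406.4, -290.4, 203.0]
tool_rot: [3.141, 0.001, -0.602]
force: [-0.1, -0.1, -0.1]
width: 20.5
```

Request:
play_rows --targets '[{"slide": [0, 0, 10], "turn": [0, 0, 0], "hand": 10}, {"slide": [0, 0, 15], "turn": [0, 0, 0], "hand": 10}, {"slide": [0, 0, 15], "turn": [0, 0, 0], "hand": 10}, {"slide": [0, 0, 10], "turn": [0, 0, 0], "hand": 10}]'

```text
clock: 15.85
eef_pos: [406.4, -290.3, 152.6]
tool_rot: [3.142, 0.001, -0.602]
force: [0.2, -0.8, -0.0]
width: 20.6
```

Request:
play_rows --targets '[{"slide": [0, 0, 10], "turn": [0, 0, 0], "hand": 10}, {"slide": [0, 0, 6], "turn": [0, 0, 0], "hand": 10}, {"slide": [0, 0, 3], "turn": [0, 0, 0], "hand": 10}, {"slide": [0, 0, 0], "turn": [0, 0, 0], "hand": 10}]'

```text
clock: 16.35
eef_pos: [406.8, -290.7, 134.9]
tool_rot: [-3.142, -0.0, -0.602]
force: [0.0, 0.0, -0.4]
width: 20.9
```

Request:
play_rows --targets '[{"slide": [0, 0, 2], "turn": [0, 0, 0], "hand": 10}, {"slide": [0, 0, 1], "turn": [0, 0, 0], "hand": 10}, {"slide": [0, 0, 0], "turn": [0, 0, 0], "hand": 10}]'

```text
clock: 16.73
eef_pos: [406.8, -290.6, 131.9]
tool_rot: [-3.142, -0.0, -0.602]
force: [-0.1, -0.5, -0.9]
width: 20.8
```

Request:
play_rows --targets '[{"slide": [0, 0, 0.7], "turn": [0, 0, 0], "hand": 10}, {"slide": [0, 0, 0], "turn": [0, 0, 0], "hand": 10}]'

```text
clock: 16.98
eef_pos: [406.8, -290.6, 131.2]
tool_rot: [-3.142, 0.0, -0.602]
force: [-0.3, -1.6, -0.7]
width: 20.5
```

```bash
python3 - <<'E'
from h import *
st(); snap('wrist','w10'); crop('w10',240,180,380,400,3.5,'w10c')
E
```

```text
t16.98 pos [ 406.8 -290.6  131.2] rot [-3.142  0.    -0.602] F [-0.25 -1.58 -0.69] w 20.5
```

View pics/w10c.png

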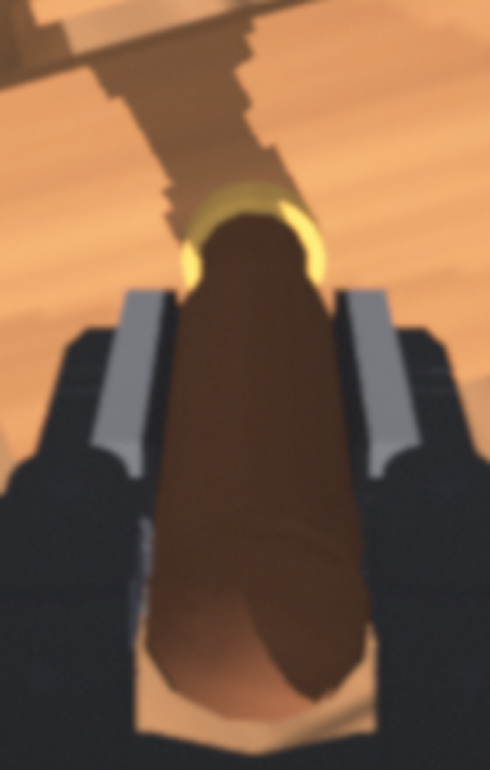

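Request:
play_rows --targets '[{"slide": [0, 0, 0.7], "turn": [0, 0, 0], "hand": 10}, {"slide": [0, 0, 0], "turn": [0, 0, 0], "hand": 10}]'

```text
clock: 17.27
eef_pos: [406.8, -290.7, 130.8]
tool_rot: [-3.141, -0.0, -0.602]
force: [-1.1, 0.3, 3.8]
width: 20.9
```

Request:
play_rows --targets '[{"slide": [0, 0, 0.5], "turn": [0, 0, 0], "hand": 10}, {"slide": [0, 0, 0], "turn": [0, 0, 0], "hand": 10}]'

```text
clock: 17.52
eef_pos: [406.8, -290.7, 130.7]
tool_rot: [-3.141, -0.001, -0.602]
force: [-1.3, 0.9, 9.0]
width: 20.8
```

Seated on the board. Back off the pressure and open gently.

Request:
play_rows --targets '[{"slide": [0, 0, -0.6], "turn": [0, 0, 0], "hand": 10}, {"slide": [0, 0, 0], "turn": [0, 0, 0], "hand": 21}, {"slide": [0, 0, 0], "turn": [0, 0, 0], "hand": 24}, {"slide": [0, 0, 0], "turn": [0, 0, 0], "hand": 32}, {"slide": [0, 0, 0], "turn": [0, 0, 0], "hand": 45}]'

```text
clock: 18.15
eef_pos: [406.8, -290.6, 130.5]
tool_rot: [3.142, 0.0, -0.602]
force: [0.0, 0.3, -0.5]
width: 45.0
```

Request:
play_rows --targets '[{"slide": [0, 0, 0], "turn": [0, 0, 0], "hand": 50}, {"slide": [0, 0, -10], "turn": [0, 0, 0], "hand": 50}, {"slide": [0, 0, -40], "turn": [0, 0, 0], "hand": 50}, {"slide": [0, 0, -50], "turn": [0, 0, 0], "hand": 50}, {"slide": [0, 0, 0], "turn": [0, 0, 0], "hand": 50}]'

```text
clock: 18.77
eef_pos: [408.5, -292.5, 234.5]
tool_rot: [-3.141, -0.008, -0.602]
force: [-1.1, 0.2, -0.9]
width: 50.0
```

```bash
python3 - <<'E'
from h import *
st(); snap('side','s11'); snap('scene','c11'); snap('wrist','w11');st()
E
```

```text
t18.77 pos [ 408.5 -292.5  234.5] rot [-3.141 -0.008 -0.602] F [-1.09  0.18 -0.87] w 50.0
t18.93 pos [ 406.5 -290.   230.4] rot [-3.141e+00  1.000e-03 -6.020e-01] F [-0.78  0.08 -0.85] w 49.9
```

View pics/s11.png

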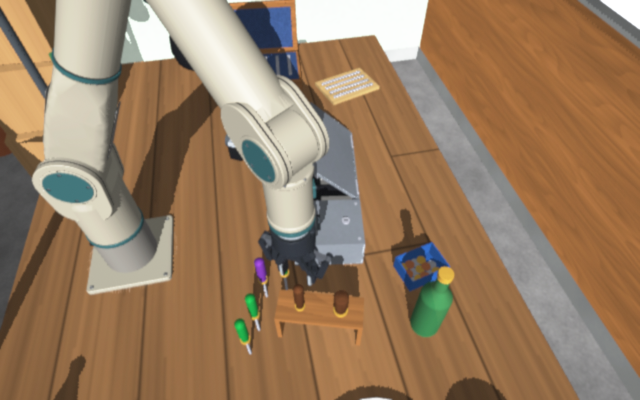

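View pics/c11.png

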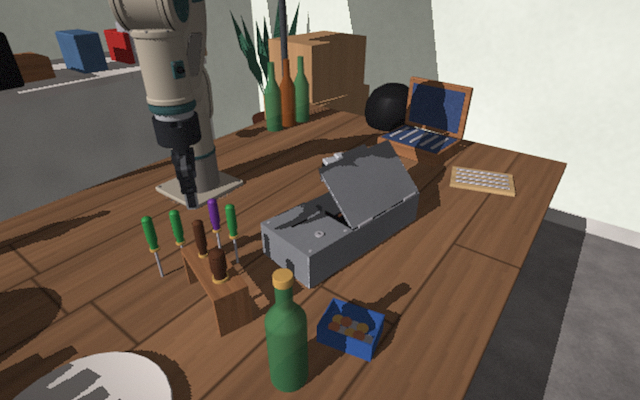

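View pics/w11.png

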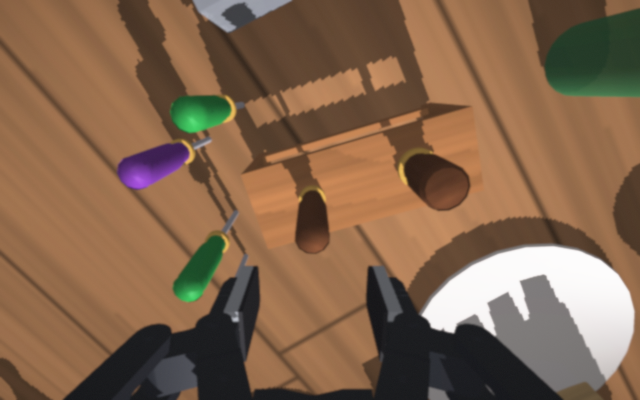

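```bash
python3 - <<'E'
from h import *
from scipy.optimize import least_squares
v,u=np.mgrid[0:400,0:640]
def cloud(z):
    d=z['d'].astype(float)
    P=np.stack([u,v,np.ones_like(u)],-1).reshape(-1,3)@np.linalg.inv(z['K']).T*d.reshape(-1,1)
    P=(P-z['t'])@z['R']; P[d.ravel()<=0]=np.nan; return P
z=load('c11');P=cloud(z)
D=(P-[540.2,56,0])@np.array([[.9842,.1771,0],[-.1771,.9842,0],[0,0,1]])
D[:,:2]=(P[:,:2]-[540.2,56])@Rn.from_euler('z',-.178).as_matrix()[:2,:2]
m=(D[:,1]>-40)&(D[:,1]<190)&(D[:,2]>112)&(D[:,0]>-120)&(D[:,0]<110)
Q=D[m]; th=np.arctan2(Q[:,2]-98.5,83-Q[:,0]); print(m.sum(),np.percentile(th,[5,50,95]),Q[:,2].max(),Q[Q[:,2].argmax()])
for n in('side0','scene0','c11','s11'):
    P=cloud(load(n))
    for nm,c,r,h0,h1 in(('slim',(406.5,-288.3),11,118,178),('stout',(492.5,-316),16,115,150)):
        Q=P[(np.hypot(P[:,0]-c[0],P[:,1]-c[1])<30)&(P[:,2]>h0)&(P[:,2]<h1)]
        f=least_squares(lambda p:np.hypot(Q[:,0]-p[0]-p[2]*(Q[:,2]-140),Q[:,1]-p[1]-p[3]*(Q[:,2]-140))-r,[*c,0,0],loss='soft_l1'); print(n,nm,len(Q),f.x.round(3))
st(); rows([450,60,255],yaw=-0.178,hand=0,step=55)
E
```

```text
3812 [0.76384197 0.78768435 0.84903557] 224.58577804861466 [-41.68642394  37.1467993  224.58577805]
side0 slim 123 [ 4.05854e+02 -2.88279e+02  3.00000e-03 -2.00000e-03]
side0 stout 71 [ 4.91657e+02 -3.16147e+02 -5.10000e-02 -3.80000e-02]
scene0 slim 258 [ 4.07346e+02 -2.88178e+02  2.00000e-03 -1.00000e-03]
scene0 stout 205 [ 4.92822e+02 -3.16129e+02  4.00000e-02 -3.50000e-02]
c11 slim 252 [ 4.07719e+02 -2.89519e+02  7.00000e-03  0.00000e+00]
c11 stout 207 [ 4.92931e+02 -3.16075e+02  5.40000e-02 -2.10000e-02]
s11 slim 123 [ 4.06387e+02 -2.89204e+02  4.00000e-03 -8.00000e-03]
s11 stout 71 [ 4.91454e+02 -3.16120e+02 -4.00000e-03 -4.80000e-02]
t18.93 pos [ 406.5 -290.   230.4] rot [-3.141e+00  1.000e-03 -6.020e-01] F [-0.78  0.08 -0.85] w 49.9
7
{"slide":[-23.2, -44.7, -3.5],"turn":[-0.01, 0.01, -3.47],"hand":0},
{"slide":[-20.4, -46.1, -3.5],"turn":[-0.01, 0.01, -3.47],"hand":0},
{"slide":[-17.6, -47.2, -3.5],"turn":[-0.01, 0.01, -3.47],"hand":0},
{"slide":[-14.7, -48.2, -3.5],"turn":[-0.01, 0.01, -3.47],"hand":0},
{"slide":[-11.8, -49.0, -3.5],"turn":[-0.01, 0.01, -3.47],"hand":0},
{"slide":[-8.8, -49.6, -3.5],"turn":[-0.01, 0.01, -3.47],"hand":0},
{"slide":[-5.8, -50.1, -3.5],"turn":[-0.01, 0.01, -3.47],"hand":0}
```

Request:
play_rows --targets '[{"slide": [-23.2, -44.7, -4], "turn": [0, 0, -3.47], "hand": 0}, {"slide": [-20.4, -46.1, -4], "turn": [0, 0, -3.47], "hand": 0}, {"slide": [-17.6, -47.2, -4], "turn": [0, 0, -3.47], "hand": 0}, {"slide": [-14.7, -48.2, -4], "turn": [0, 0, -3.47], "hand": 0}, {"slide": [-11.8, -49, -4], "turn": [0, 0, -3.47], "hand": 0}]'

```text
clock: 19.55
eef_pos: [437.0, -38.8, 249.7]
tool_rot: [3.141, 0.002, -0.297]
force: [1.3, 0.7, 0.3]
width: -0.1
```

Request:
play_rows --targets '[{"slide": [-8.8, -49.6, 0], "turn": [0, 0, -3.47], "hand": 0}, {"slide": [-5.8, -50, 0], "turn": [0, 0, -3.47], "hand": 0}, {"slide": [0, 0, 0], "turn": [0, 0, 0], "hand": 0}]'

```text
clock: 19.92
eef_pos: [449.5, 63.6, 249.2]
tool_rot: [-3.141, 0.003, -0.17]
force: [0.3, -1.5, -0.2]
width: -0.1
```

```bash
python3 - <<'E'
from h import *
st(); rows([474,140,205],yaw=-0.178,hand=0,step=45)
E
```

```text
t19.93 pos [449.5  63.6 249.2] rot [-3.141e+00  3.000e-03 -1.700e-01] F [ 0.26 -1.46 -0.15] w -0.1
3
{"slide":[3.8, -26.5, 14.7],"turn":[-0.0, 0.06, 0.16],"hand":0},
{"slide":[3.7, -26.5, 14.7],"turn":[-0.0, 0.06, 0.16],"hand":0},
{"slide":[3.6, -26.5, 14.7],"turn":[-0.0, 0.06, 0.16],"hand":0}
```

Request:
play_rows --targets '[{"slide": [3.8, -26.5, 14.7], "turn": [0, 0, 0.2], "hand": 0}, {"slide": [3.7, -26.5, 14.7], "turn": [0, 0, 0.2], "hand": 0}, {"slide": [3.6, -26, 14.7], "turn": [0, 0, 0], "hand": 0}, {"slide": [0, 0, 0], "turn": [0, 0, 0], "hand": 0}]'

```text
clock: 20.42
eef_pos: [474.4, 135.4, 204.6]
tool_rot: [3.139, 0.003, -0.183]
force: [-0.8, -0.4, -0.5]
width: -0.1
```

```bash
python3 - <<'E'
from h import *
st(); snap('scene','c12'); crop('c12',220,60,460,260,3.3,'c12c')
p=read_state()['eef_pos']; print((p[:2]-[540.2,56])@Rn.from_euler('z',-.178).as_matrix()[:2,:2])
E
```

```text
t20.43 pos [474.4 135.4 204.6] rot [ 3.139e+00  3.000e-03 -1.830e-01] F [-0.82 -0.35 -0.47] w -0.1
[-78.42439977  65.08945397]
```

View pics/c12c.png

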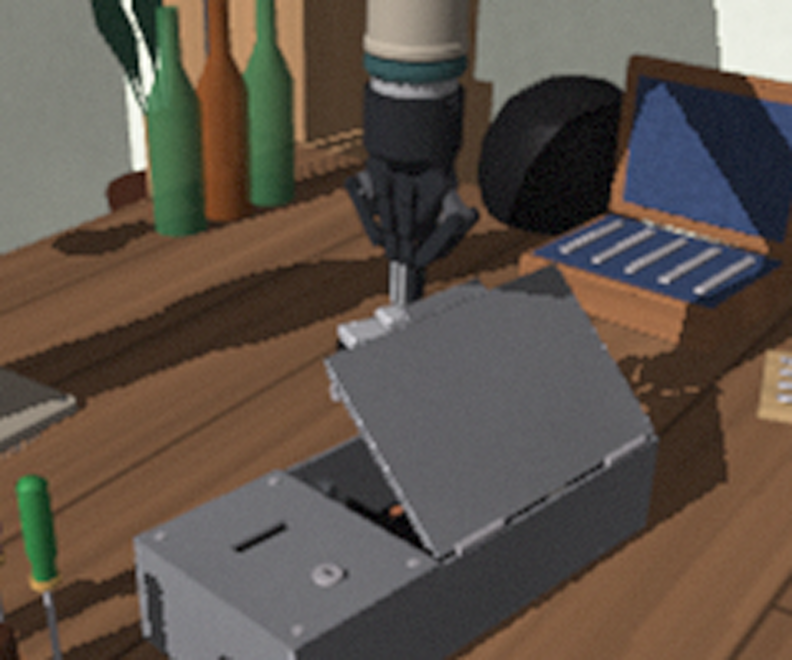

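Fingers are in front of the lip, middle of the lid. Start pushing.

Request:
play_rows --targets '[{"slide": [8, 0, 0], "turn": [0, 0, 0], "hand": 0}, {"slide": [8, 0, 0], "turn": [0, 0, 0], "hand": 0}, {"slide": [8, 0, -3], "turn": [0, 0, 0], "hand": 0}, {"slide": [8, 0, -6], "turn": [0, 0, 0], "hand": 0}]'

```text
clock: 20.98
eef_pos: [507.2, 128.6, 215.9]
tool_rot: [3.141, 0.001, -0.185]
force: [-1.6, -0.4, 0.4]
width: -0.0
```

Request:
play_rows --targets '[{"slide": [10, 0, -8], "turn": [0, 0, 0], "hand": 0}, {"slide": [10, 0, -8], "turn": [0, 0, 0], "hand": 0}]'

```text
clock: 21.22
eef_pos: [527.5, 125.4, 232.2]
tool_rot: [-3.141, -0.001, -0.185]
force: [-0.4, 0.7, -0.1]
width: 0.1
```

```bash
python3 - <<'E'
from h import *
st(); snap('scene','c13'); crop('c13',220,60,460,260,3.3,'c13c')
p=read_state()['eef_pos']; print((p[:2]-[540.2,56])@Rn.from_euler('z',-.178).as_matrix()[:2,:2])
E
```

```text
t21.23 pos [527.5 125.4 232.2] rot [-3.141e+00 -1.000e-03 -1.850e-01] F [-0.37  0.68 -0.05] w 0.1
[-22.5554508   66.12302986]
```

View pics/c13c.png

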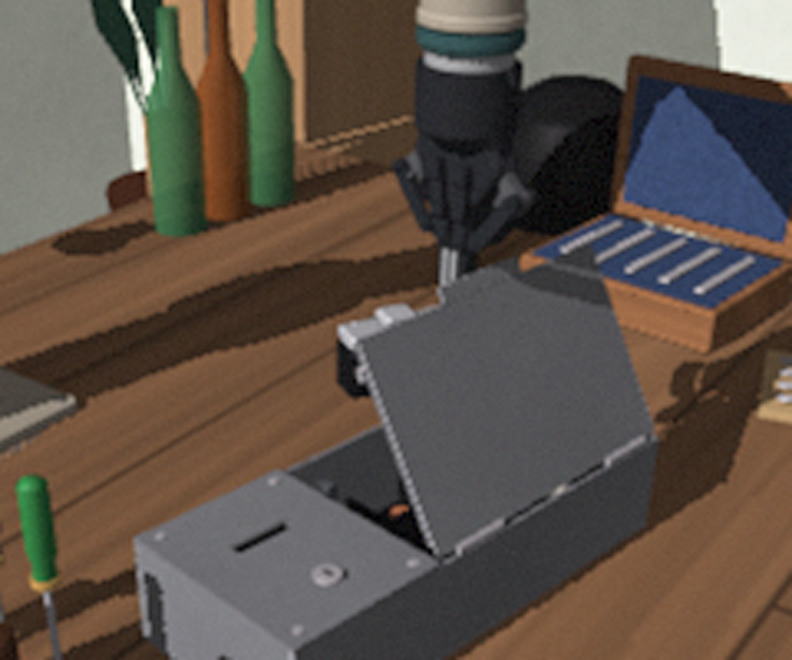

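Request:
play_rows --targets '[{"slide": [10, 0, -2], "turn": [0, 0, 0], "hand": 0}, {"slide": [10, 0, -3], "turn": [0, 0, 0], "hand": 0}, {"slide": [10, 0, -3], "turn": [0, 0, 0], "hand": 0}, {"slide": [10, 0, -2], "turn": [0, 0, 0], "hand": 0}]'

```text
clock: 21.78
eef_pos: [566.6, 118.0, 241.6]
tool_rot: [3.142, 0.0, -0.185]
force: [-0.7, -0.2, 0.6]
width: -0.0
```

Request:
play_rows --targets '[{"slide": [10, 0, -2], "turn": [0, 0, 0], "hand": 0}, {"slide": [10, 0, -2], "turn": [0, 0, 0], "hand": 0}, {"slide": [10, 0, -2], "turn": [0, 0, 0], "hand": 0}]'

```text
clock: 22.15
eef_pos: [595.9, 112.6, 247.4]
tool_rot: [-3.142, 0.0, -0.185]
force: [-1.2, 1.0, -0.1]
width: 0.3
```

```bash
python3 - <<'E'
from h import *
st(); snap('scene','c14'); crop('c14',220,40,460,240,3.3,'c14c')
p=read_state()['eef_pos']; print((p[:2]-[540.2,56])@Rn.from_euler('z',-.178).as_matrix()[:2,:2])
E
```

```text
t22.15 pos [595.9 112.6 247.4] rot [-3.142  0.    -0.185] F [-1.17  1.   -0.06] w 0.3
[46.39827047 65.36102616]
```

View pics/c14c.png

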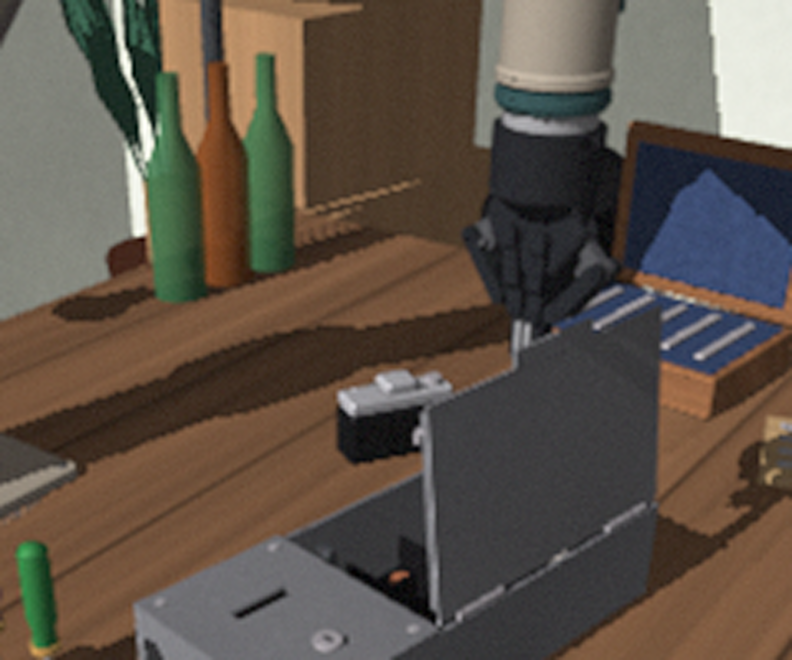

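Request:
play_rows --targets '[{"slide": [9, 0, 0], "turn": [0, 0, 0], "hand": 0}, {"slide": [9, 0, 0], "turn": [0, 0, 0], "hand": 0}, {"slide": [8, 0, 0], "turn": [0, 0, 0], "hand": 0}]'

```text
clock: 22.58
eef_pos: [621.5, 107.8, 247.5]
tool_rot: [-3.141, -0.0, -0.185]
force: [-0.5, 0.6, 0.6]
width: -0.1
```

Request:
play_rows --targets '[{"slide": [4, 0, 0], "turn": [0, 0, 0], "hand": 0}, {"slide": [3, 0, 0], "turn": [0, 0, 0], "hand": 0}, {"slide": [0, 0, 0], "turn": [0, 0, 0], "hand": 0}]'

```text
clock: 22.95
eef_pos: [628.0, 106.4, 247.4]
tool_rot: [3.141, -0.0, -0.185]
force: [-1.3, -0.6, 0.5]
width: -0.0
```

Request:
play_rows --targets '[{"slide": [-10, 0, 0], "turn": [0, 0, 0], "hand": 0}, {"slide": [-30, 0, 0], "turn": [0, 0, 0], "hand": 0}, {"slide": [-50, 0, 0], "turn": [0, 0, 0], "hand": 0}, {"slide": [-40, 0, 0], "turn": [0, 0, 0], "hand": 0}, {"slide": [0, 0, 0], "turn": [0, 0, 0], "hand": 0}]'

```text
clock: 23.58
eef_pos: [496.5, 131.4, 247.7]
tool_rot: [-3.141, 0.003, -0.183]
force: [0.7, 1.2, 0.4]
width: 0.5
```

```bash
python3 - <<'E'
from h import *
st(); snap('scene','c15'); snap('side','s15'); crop('c15',140,60,460,300,2.5,'c15c'); st()
v,u=np.mgrid[0:400,0:640]
from scipy.optimize import least_squares
def cloud(z):
    d=z['d'].astype(float)
    P=np.stack([u,v,np.ones_like(u)],-1).reshape(-1,3)@np.linalg.inv(z['K']).T*d.reshape(-1,1)
    P=(P-z['t'])@z['R']; P[d.ravel()<=0]=np.nan; return P
P=cloud(load('c15')); D=P.copy(); D[:,:2]=(P[:,:2]-[540.2,56])@Rn.from_euler('z',-.178).as_matrix()[:2,:2]
m=(D[:,1]>-40)&(D[:,1]<190)&(D[:,2]>150)&(D[:,0]>20)&(D[:,0]<140); Q=D[m]
print('lid',m.sum(),np.percentile(np.arctan2(Q[:,2]-98.5,83-Q[:,0]),[10,50,90]))
for n in('c15','s15'):
    P=cloud(load(n))
    for nm,c,r,h0,h1 in(('slim',(406.5,-288.3),11,118,178),('stout',(492.5,-316),16,115,150)):
        Q=P[(np.hypot(P[:,0]-c[0],P[:,1]-c[1])<30)&(P[:,2]>h0)&(P[:,2]<h1)]
        f=least_squares(lambda p:np.hypot(Q[:,0]-p[0]-p[2]*(Q[:,2]-140),Q[:,1]-p[1]-p[3]*(Q[:,2]-140))-r,[*c,0,0],loss='soft_l1'); print(n,nm,len(Q),f.x.round(3))
E
```

```text
t23.57 pos [496.5 131.4 247.7] rot [-3.141e+00  3.000e-03 -1.830e-01] F [0.75 1.16 0.43] w 0.5
t23.68 pos [500.4 130.6 248.1] rot [-3.141e+00 -2.000e-03 -1.840e-01] F [ 0.   -0.46  0.75] w 0.0
lid 2390 [1.64906676 1.65995865 1.68147978]
c15 slim 257 [ 4.07780e+02 -2.89532e+02 -1.00000e-03  8.00000e-03]
c15 stout 207 [ 4.92874e+02 -3.16318e+02  5.50000e-02 -2.90000e-02]
s15 slim 124 [ 4.06399e+02 -2.89407e+02 -1.00000e-03  1.00000e-03]
s15 stout 73 [ 4.91468e+02 -3.16201e+02 -1.60000e-02 -1.80000e-02]
```

View pics/c15c.png

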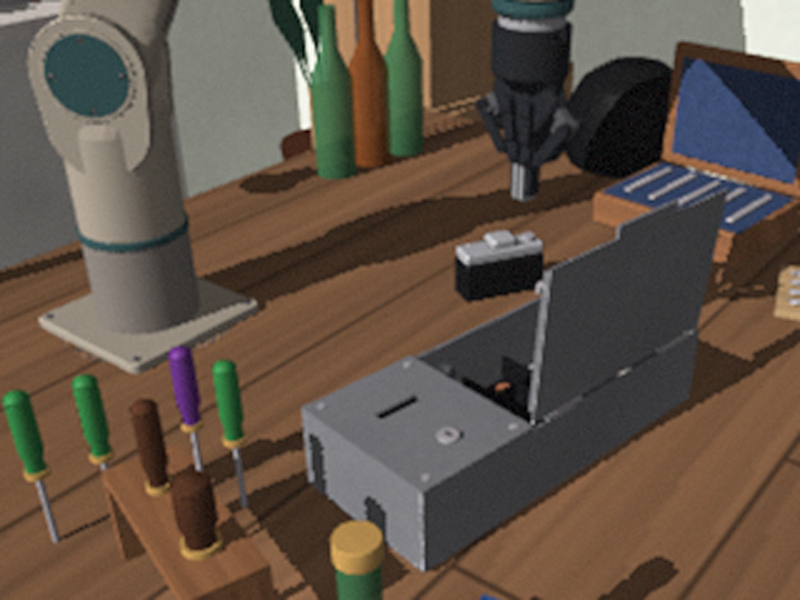

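View pics/s15.png

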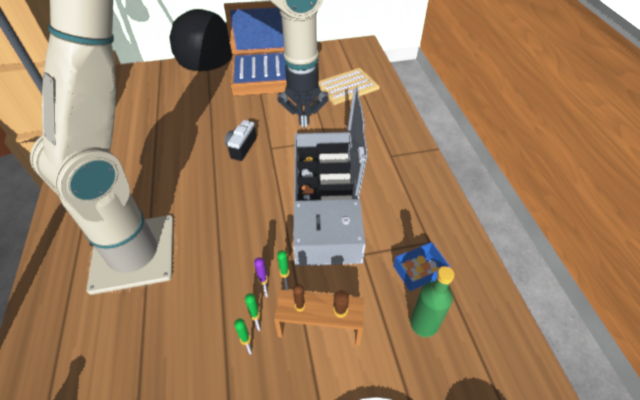

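The lid stands at about 1.66 rad. The slim driver is upright in its own hole, the bystanders look unmoved, and the robot is clear of everything.

Request:
play_rows --targets '[{"slide": [0, 0, 0], "turn": [0, 0, 0], "hand": 0}, {"slide": [0, 0, 0], "turn": [0, 0, 0], "hand": 0}, {"slide": [0, 0, 0], "turn": [0, 0, 0], "hand": 0}]'

```text
clock: 24.05
eef_pos: [500.4, 130.1, 247.3]
tool_rot: [3.141, -0.0, -0.185]
force: [-0.2, -0.8, 0.3]
width: 0.1
```

```bash
python3 - <<'E'
from h import *
st(); print(finish_job())
E
```

```text
t24.05 pos [500.4 130.1 247.3] rot [ 3.141 -0.    -0.185] F [-0.22 -0.84  0.3 ] w 0.1
the job is handed in; nothing more can be done
None
```

The job is done and was handed in at about 24 s of the 72 s allowed; no verdict was reported.

- **Latch:** I took the slim driver from the left rack hole and pushed its shank into the slot. Wrist-camera depth had shown a 12 mm raised patch about 3 mm from the slot's middle. The tip met it there, and it gave softly, so I was in the notch. I pressed about 9 mm and the force read at most about 10 N. The lid sprang to about 0.79 rad with the shank still in the slot.
- **Driver:** It is back in the same hole. From the depth images its handle is about 1.2 mm from where it started, and it leans less than 0.01 rad.
- **Lid:** I pushed it open with closed fingers. It measured about 1.66 rad, and that was only in one camera view.
- **Bystanders:** The stout driver measured within about 0.3 mm of its start. I checked the tin, bottle and camera only by eye in the pictures, and they look unmoved.
- **Robot:** It is standing clear of everything, with force readings near zero.

No check failed. The scene and side cameras disagreed by about 1.5 mm on absolute positions, which is within the calibration error.

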